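# Clamp a tube rack in its locating fixture

## Task

Push the large tube rack along the bench into the locating fixture until it sits square and snug against both the long back fence and the fixed end stop, and push the sliding jaw up against the rack's other end so that the rack is trapped between jaw and end stop with no gap. Only push with the fingers: the rack stays flat on the bench and is never lifted or tipped. Leave the small rack, bottle, jar, beaker, tip box and marker where they are.

Things in the scene. Friction and masses are not known exactly. Their poses are not given: they have to be found in the camera images.
- rack: the large yellow microtube rack: a solid block 90 (its x) x 150 (its y) x 46 mm high, 0.2 to 0.45 kg; eight capped tubes fixed in it reach up to 58 mm. Origin: centre of its underside. A push of 1 to 5 N slides it. It starts between robot and fixture, within 0.3 rad of the fence's direction, often offset sideways so that it must first be nudged sideways. Either way round (half a turn) is right.
- fixture: aluminium fixture fixed to the bench: a back fence and an end stop, both 36 mm high, forming an inside corner; bare bench inside. Origin: on the bench in that corner. x points away from the robot, y to the robot's left. A rack that is home has its origin at x = -45, y = -75 mm in this frame, its y axis along this y.
- fence (a point): middle of the long back fence's face at bench level, at fixture (0, -135, 0) mm, same axes. The face is the fixture's plane x = 0; the fence is 20 mm thick (x from 0 to +20) and runs from y = +30 to -300 mm.
- end_stop (a point): middle of the end stop's face at bench level, at fixture (-25, 0, 0) mm, same axes. The face is the fixture's plane y = 0; the stop is 30 mm thick (y from 0 to +30) and reaches from the fence 50 mm towards the robot (x from 0 to -50).
- jaw (a joint): travel (m) of the sliding jaw along the fence (fixture +y) towards the end stop. A steel block 30 mm thick, 48 mm high, in front of the fence at x = -2 to -80 mm. Inner face at fixture y = -0.240 + joint, outer face at -0.270 + joint. Range 0 to 0.13, starts at 0 to 0.02, meets a home rack at 0.090. Moves under about 2 N (more with the rack before it) and stays where left.
- jaw_push (a point): centre of the jaw's outer face (the face away from the end stop), the place to push, 24 mm above the bench; moves with the jaw. Axes as the fixture's; push along +y.
- small_rack: small yellow tube rack, 40 (x) x 70 (y) mm, 46 mm high, two capped tubes up to 58 mm; origin under its centre. Bystander: leave alone.
- bottle: clear plastic bottle with label and screw cap, 56 mm diameter, 125 mm high, behind the fence; origin under its centre. Bystander: leave alone.
- jar: amber glass jar with white lid, 52 mm diameter, 65 mm high; origin under its centre. Bystander: leave alone.
- beaker: glass beaker, 60 mm diameter, 75 mm high, beyond the end stop; origin under its centre. Bystander: leave alone.
- tip_box: grey pipette-tip box with clear lid, 85 (x) x 115 (y) x 58 mm high; origin under its centre. Bystander: leave alone.
- marker: marker pen with white barrel and black cap, lying on the bench, 130 mm long along its x, 14 mm high; origin under its middle. Bystander: leave alone.
There are look-alikes about, which are no part of the job. Leave any orange or turquoise look-alike of the rack alone.

How it is judged:
By the outcome, as a careful person would: the job done as asked, in the order asked, and still so for the second after the job is handed in, with the robot touching nothing.
It also fails if it takes over 64 s, if anything falls off the work surface, if the arm or the gripper's body presses on something with over 40 N, if the wrist force passes 120 N, or if a joint passes its speed limit or range.

## Robot

A 6-joint arm with a two-finger parallel gripper is mounted at the origin on the work surface. World frame = base frame: x ahead of the robot, y to its left, z up, the work surface at z = 0. Lengths are in m, angles in rad, forces in N, time in s.
With the tool pointing down it reaches from about 0.325 to 0.85 m from the base axis. Payload 4.4 kg.
Tool frame: the origin (TCP) lies at the very end of the fingers, on their centre line; the grasp point (between the pads) lies 19 mm behind it (robot.pinch_z is the y of the grasp point in the tool frame, in m); y points along the fingers, z is the direction in which the jaws open and shut, and the axes are right-handed (so a half turn about y gives the same grasp; the last joint's range is limited). The gripper opens to 94 mm and grips with 3 to 60 N. Pads are 16 mm wide; open, the fingers measure 119 mm over their backs; the gripper's body (75 mm by 177 mm) begins 78 mm behind the grasp point.
Start: joints at [-1.405, 0.207, 1.542, -0, 1.393, -0.15], TCP at [0.179, -0.547, 0.205] pointing down, gripper open.
Joint ranges: [-2.73, 2.73], [-0.86, 2.22], [0.23, 2.46], [-1.11, 4.25], [0.08, 2.63], [-2.82, 2.82]. Speed limits (rad/s): [2.79, 2.79, 3.14, 3.14, 3.14, 3.14].

## Interface

Orientations are given as a unit quaternion [x, y, z, w].
In Python, from rig import robot, get_image, camera_params, ticket gives the robot as it stands.
- The arm moves only by the shell command python3 -m crank 'ROWS' [FORCE]. ROWS is JSON, a list of rows, each an object of numbers: "tx", "ty", "tz": the shift along the tool's x, y, z in m; "wx", "wy", "wz": the turn, a rotation vector about the tool's x, y, z in degrees; "grip": the finger opening in m, from 0 to 0.094. A call has 1 to 20 rows; each row is the pose to reach, as a shift and turn from the pose commanded when the call began, along the tool's axes at that moment; what a row does not reach only later rows make up. A row lasts 1/8 s, in which the tool goes at most 62.5 mm and 10.7 degrees, less where a joint would pass 70% of its speed; a pose out of reach is approached as far as the arm can. A call with a gripper value outside its range is refused whole. The fingers move at their own pace and stop on an object; FORCE is the grip in N (left out, the last holds). Time passes only in rows, so rows that repeat a pose let the fingers close. It gives the time, the measured TCP pose, the force and the opening at its end, in the units of the state.
- robot.sense(): the state, without advancing time (a new reading comes with each control period).
- get_image(name): name is "side" or "top" or "wrist"; returns the picture (420x560x3 uint8, red, green, blue); there is no depth.
- camera_params(name): a dict with "mtx" (3x3 intrinsics, pixels), "T" (4x4, takes a point from camera to world coordinates). Camera axes: x right, y down, z forward; pixel columns grow to the right and rows downward; lengths in m; the calibration is good to about 2 mm. A picture is of the moment at which its call begins: read the wrist's pose just before it. camera_params takes no time and is no camera call; for the wrist camera it gives the pose at the moment of the call.
- ticket.hand_in(): hands the job in, once; it reports no verdict.
The state is a dict: "time": time; "joint_positions": joint angles; "dq": joint speeds; "tau": joint torques, N m; "tcp_pos": TCP position; "tcp_rot": TCP orientation; "contact_force": force on the tool from outside, world axes, zero at the start; "moment": the same for the moment, N m; "opening": opening from 0.0 (shut) to 1.0 (fully open).
Only numpy, scipy, OpenCV 4.12 (cv2) and the standard library are available. Lean on these libraries where they do the work, as an engineer would, in place of code of your own. Each camera call takes 0.05 s, during which the arm holds its last target.

## Working session

There is one attempt and no reset: what is moved stays moved. The work goes in short steps, Python scripts to look and compute and a shell command to move; the robot and the scene stay as the last step left them, time stands still between calls to the robot, and variables do not carry over. Pictures are saved under pics/ and viewed, and the job is handed in when it is done.

```bash
ls; mkdir -p pics; python3 - <<'E'
from rig import robot,get_image,camera_params
import cv2
s=robot.sense();print({k:s[k] for k in('time','tcp_pos','tcp_rot','opening','contact_force')})
for n in('side','top','wrist'):
    p=camera_params(n);im=get_image(n);cv2.imwrite(f'pics/{n}0.png',im[:,:,::-1]);print(n,p['mtx'].round(1).tolist(),p['T'].round(4).tolist())
E
```

```text
pics
{'time': 0.0, 'tcp_pos': array([ 0.17842947, -0.54577873,  0.20431639]), 'tcp_rot': array([-0.11120613,  0.69910157, -0.69751628,  0.11118105]), 'opening': 0.9998199665237819, 'contact_force': array([-0.35471521,  0.28428344, -0.68938487])}
side [[470.1, 0.0, 283.3], [0.0, 470.1, 209.8], [0.0, 0.0, 1.0]] [[-0.8957, -0.3263, 0.3022, 0.0411], [-0.4443, 0.626, -0.6409, 0.9434], [0.0199, -0.7083, -0.7057, 1.0955], [0.0, 0.0, 0.0, 1.0]]
top [[393.0, 0.0, 275.7], [0.0, 393.0, 210.7], [0.0, 0.0, 1.0]] [[-0.0246, -0.992, 0.1235, 0.3926], [-0.9997, 0.0246, -0.0013, -0.0275], [-0.0018, -0.1235, -0.9923, 1.0263], [0.0, 0.0, 0.0, 1.0]]
wrist [[363.7, 0.0, 286.9], [0.0, 363.7, 210.4], [0.0, 0.0, 1.0]] [[0.3105, -0.9216, -0.2327, 0.2452], [-0.9506, -0.3017, -0.0735, -0.524], [-0.0024, 0.244, -0.9698, 0.3824], [0.0, 0.0, 0.0, 1.0]]
```

View pics/top0.png

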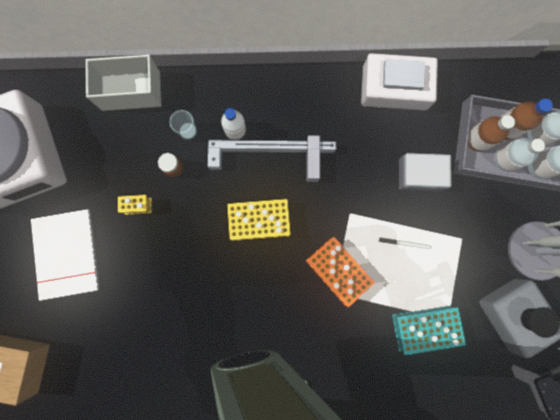

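View pics/side0.png

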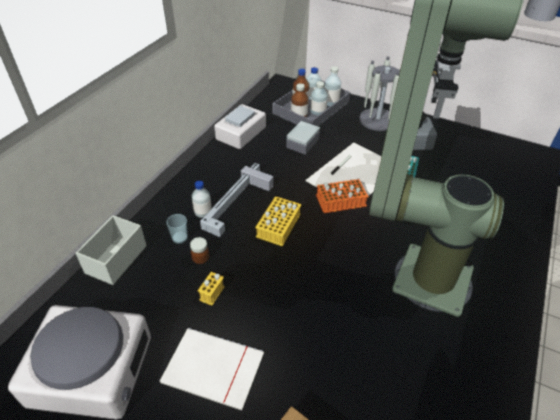

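View pics/wrist0.png

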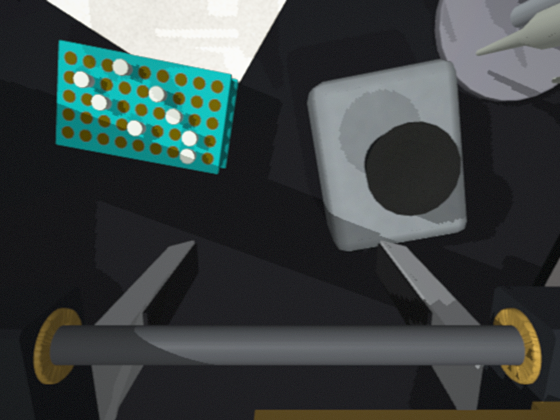

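The top view shows the rack at about (259,220) px, the fence along row ~146 from column 208 to 335, the end stop at (214,155) and the jaw at (313,158). The orange and turquoise look-alikes are on the right. The small rack is at (134,204) and the jar at (168,164). I'll measure these next.

```bash
cat > h.py <<'E'
import numpy as np,cv2
from rig import robot,get_image,camera_params
def ray(P,uv,z):
    uv=np.atleast_2d(np.array(uv,float));K=P['mtx'];T=P['T']
    d=np.c_[uv,np.ones(len(uv))]@np.linalg.inv(K).T@T[:3,:3].T
    o=T[:3,3];return o+d*((z-o[2])/d[:,2])[:,None]
def proj(P,X):
    X=np.atleast_2d(X);T=P['T'];c=(X-T[:3,3])@T[:3,:3];q=c@P['mtx'].T;return q[:,:2]/q[:,2:]
def yellow(im):
    h=cv2.cvtColor(im,cv2.COLOR_RGB2HSV);return cv2.inRange(h,(21,110,60),(35,255,255))
E
python3 - <<'E'
from h import *
im=cv2.cvtColor(cv2.imread('pics/top0.png'),cv2.COLOR_BGR2RGB)
c=cv2.resize(im[120:260,100:360],None,fx=3,fy=3,interpolation=cv2.INTER_CUBIC);cv2.imwrite('pics/topc.png',c[:,:,::-1])
P=camera_params('top')
m=cv2.morphologyEx(yellow(im),cv2.MORPH_CLOSE,np.ones((9,9)))
for k in cv2.findContours(m,0,2)[0]:
    if cv2.contourArea(k)<150: continue
    W=ray(P,k[:,0,:],0.046)
    r=cv2.minAreaRect((W[:,:2]*1000).astype(np.float32));print(cv2.boundingRect(k),r)
g=cv2.cvtColor(im,cv2.COLOR_RGB2GRAY)
E
```

```text
(313, 247, 50, 54) ((359.6126403808594, -185.1498565673828), (130.91522216796875, 68.50164794921875), 39.00710678100586)
(227, 198, 65, 43) ((493.3655090332031, 15.07757568359375), (99.39029693603516, 157.1304931640625), 3.0253868103027344)
(117, 194, 36, 21) ((540.3273315429688, 326.67236328125), (49.83222579956055, 88.4415283203125), 1.7880983352661133)
```

View pics/topc.png

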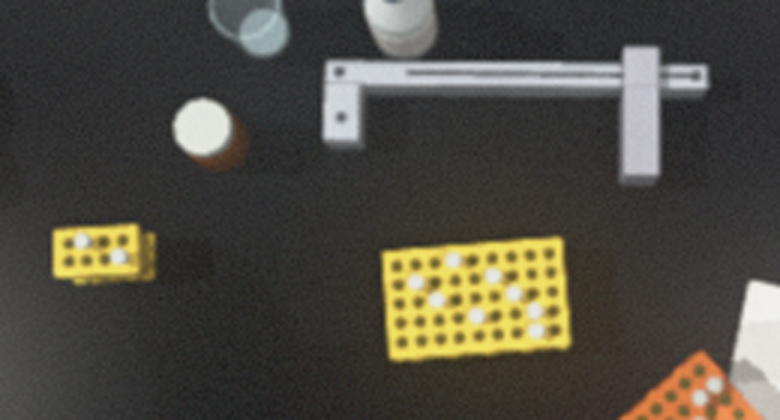

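```bash
python3 - <<'E'
from h import *
P=camera_params('top')
f=lambda L:[((x+.5)/3-.5+100,(y+.5)/3-.5+120) for x,y in L]
print('rack top',(ray(P,f([(382,250),(562,237),(570,347),(392,361)]),.046)*1000).round(1).tolist())
print('fix: fenceleftback, fencerightback,fencerightfront,cornerinside,stop near-left, stop near-right')
print((ray(P,f([(325,61),(708,66),(708,89),(362,84),(324,139),(362,140)]),.036)*1000).round(1).tolist())
print('jaw top: near-left(inner), near-right(outer), far-left, far-right',(ray(P,f([(621,177),(659,177),(623,46),(659,46)]),.048)*1000).round(1).tolist())
E
python3 - <<'E'
from h import *
im=cv2.imread('pics/side0.png')
c=cv2.resize(im[140:310,160:330],None,fx=3.5,fy=3.5,interpolation=cv2.INTER_CUBIC);cv2.imwrite('pics/sidec.png',c)
E
```

```text
rack top [[537.2, 93.6, 46.0], [544.5, -57.9, 46.0], [451.9, -62.0, 46.0], [443.9, 86.1, 46.0]]
fix: fenceleftback, fencerightback,fencerightfront,cornerinside,stop near-left, stop near-right
[[705.3, 142.6, 36.0], [692.5, -188.7, 36.0], [672.1, -187.8, 36.0], [684.0, 110.7, 36.0], [636.3, 143.7, 36.0], [634.6, 111.1, 36.0]]
jaw top: near-left(inner), near-right(outer), far-left, far-right [[594.2, -109.1, 48.0], [593.4, -141.2, 48.0], [708.4, -114.8, 48.0], [707.6, -145.6, 48.0]]
```

View pics/sidec.png

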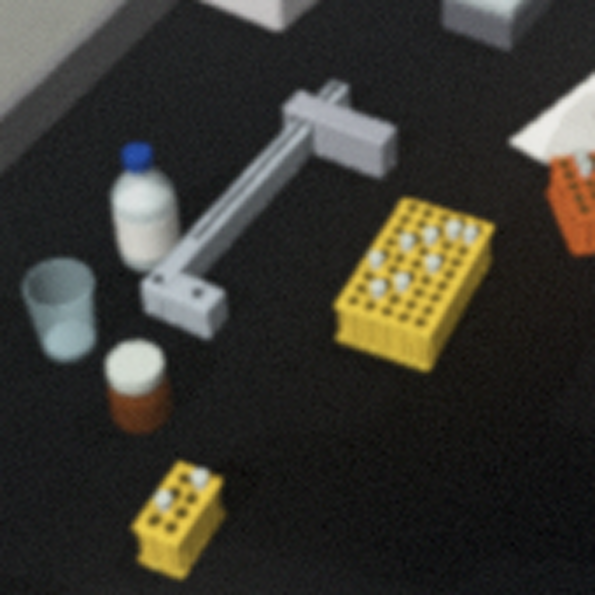

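```bash
cat >> h.py <<'E'
from scipy.spatial.transform import Rotation as R
O=np.array([.684,.111]);th=np.arctan2(-.0386,.9993)
fx=np.array([np.cos(th),np.sin(th)]);fy=np.array([-fx[1],fx[0]])
def w2f(p): d=np.asarray(p)[...,:2]-O;return np.stack([d@fx,d@fy],-1)
def f2w(x,y): return O+x*fx+y*fy
def st():
    s=robot.sense();r=R.from_quat(s['tcp_rot']).as_matrix()
    print('t',round(s['time'],2),'tcp',s['tcp_pos'].round(4),'fix',w2f(s['tcp_pos']).round(4),'F',np.round(s['contact_force'],1),'op',round(s['opening'],3),'q',np.round(s['joint_positions'],2))
    print('tool x,y,z cols in fixture yaw deg: x',round(np.degrees(np.arctan2(r[1,0],r[0,0])-th),2),'z',round(np.degrees(np.arctan2(r[1,2],r[0,2])-th),2),'ydown',r[:,1].round(3));return s,r
def go(x,y,z,zyaw=None):
    "shift in tool axes to fixture (x,y), height z; turn wy so tool z gets yaw zyaw (deg, fixture)"
    s,r=st();d=np.r_[f2w(x,y),z]-s['tcp_pos'];print('shift tool mm',(r.T@d*1000).round(1))
    if zyaw is not None:
        a=zyaw-np.degrees(np.arctan2(r[1,2],r[0,2])-th);print('wy',round(((-a)+180)%360-180,2))
E
python3 - <<'E'
from h import *
print('jaw', w2f([[.5942,-.1091],[.5934,-.1412],[.7084,-.1148]]).round(4),'rack',w2f([.4944,.015]))
go(-.285,-.103,.12,90)
go(-.285,-.103,.12,-90)
E
```

```text
jaw [[-0.0812 -0.2234]
 [-0.0808 -0.2555]
 [ 0.0331 -0.2247]] rack [-0.18575328 -0.10324669]
t 0.15 tcp [ 0.1785 -0.546   0.2045] fix [-0.4798 -0.676 ] F [0.1 0.3 0.4] op 0.998 q [-1.41  0.21  1.54 -0.    1.39 -0.15]
tool x,y,z cols in fixture yaw deg: x -159.7 z -69.7 ydown [-0.     0.002 -1.   ]
shift tool mm [-381.5   85.5 -469.6]
wy -159.7
t 0.15 tcp [ 0.1785 -0.546   0.2045] fix [-0.4798 -0.676 ] F [0.1 0.3 0.4] op 0.998 q [-1.41  0.21  1.54 -0.    1.39 -0.15]
tool x,y,z cols in fixture yaw deg: x -159.7 z -69.7 ydown [-0.     0.002 -1.   ]
shift tool mm [-381.5   85.5 -469.6]
wy 20.3
```

```bash
python3 -m crank '[{"tx":-0.035,"tz":-0.043,"wy":2},{"tx":-0.07,"tz":-0.086,"wy":4},{"tx":-0.105,"tz":-0.13,"wy":6},{"tx":-0.14,"tz":-0.173,"wy":8},{"tx":-0.175,"tz":-0.216,"wy":10},{"tx":-0.21,"tz":-0.26,"wy":12},{"tx":-0.245,"tz":-0.302,"wy":14},{"tx":-0.28,"ty":0.02,"tz":-0.345,"wy":16},{"tx":-0.315,"ty":0.04,"tz":-0.39,"wy":18},{"tx":-0.35,"ty":0.06,"tz":-0.432,"wy":20.3},{"tx":-0.381,"ty":0.085,"tz":-0.47,"wy":20.3},{"tx":-0.381,"ty":0.085,"tz":-0.47,"wy":20.3},{"tx":-0.381,"ty":0.085,"tz":-0.47,"wy":20.3},{"tx":-0.381,"ty":0.085,"tz":-0.47,"wy":20.3}]'
python3 - <<'E'
from h import *
go(-.275,-.103,.015,-90)
im=get_image('wrist');cv2.imwrite('pics/w1.png',im[:,:,::-1])
im=get_image('top');cv2.imwrite('pics/t1.png',im[:,:,::-1])
E
```

```text
t 0.15 tcp [ 0.1785 -0.546   0.2045] fix [-0.4798 -0.676 ] F [0.1 0.3 0.4] op 0.998 q [-1.41  0.21  1.54 -0.    1.39 -0.15]
tool x,y,z cols in fixture yaw deg: x -159.7 z -69.7 ydown [-0.     0.002 -1.   ]
shift tool mm [-390.9  190.5 -466. ]
wy 20.3validation failed for argument at $[0]...
```

View pics/w1.png

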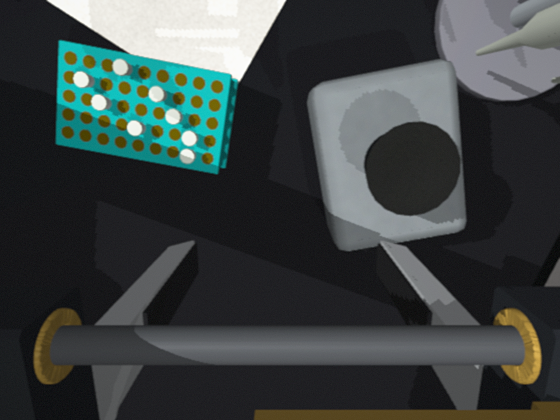

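View pics/t1.png

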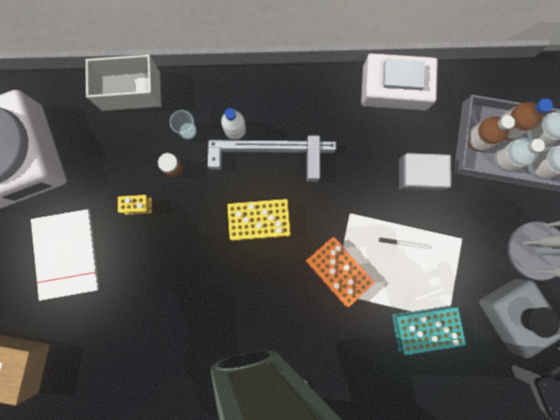

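The call was refused and the pictures are unchanged, so the arm hasn't moved. Each row probably needs every key, so I'll write them all out.

```bash
python3 -m crank '[{"tx":-0.035,"ty":0,"tz":-0.043,"wx":0,"wy":2,"wz":0,"grip":0.094},{"tx":-0.07,"ty":0,"tz":-0.086,"wx":0,"wy":4,"wz":0,"grip":0.094},{"tx":-0.105,"ty":0,"tz":-0.13,"wx":0,"wy":6,"wz":0,"grip":0.094},{"tx":-0.14,"ty":0,"tz":-0.173,"wx":0,"wy":8,"wz":0,"grip":0.094},{"tx":-0.175,"ty":0,"tz":-0.216,"wx":0,"wy":10,"wz":0,"grip":0.094},{"tx":-0.21,"ty":0,"tz":-0.26,"wx":0,"wy":12,"wz":0,"grip":0.094},{"tx":-0.245,"ty":0,"tz":-0.302,"wx":0,"wy":14,"wz":0,"grip":0.094},{"tx":-0.28,"ty":0.02,"tz":-0.345,"wx":0,"wy":16,"wz":0,"grip":0.094},{"tx":-0.315,"ty":0.04,"tz":-0.39,"wx":0,"wy":18,"wz":0,"grip":0.094},{"tx":-0.35,"ty":0.06,"tz":-0.432,"wx":0,"wy":20.3,"wz":0,"grip":0.094},{"tx":-0.381,"ty":0.085,"tz":-0.47,"wx":0,"wy":20.3,"wz":0,"grip":0.094},{"tx":-0.381,"ty":0.085,"tz":-0.47,"wx":0,"wy":20.3,"wz":0,"grip":0.094},{"tx":-0.381,"ty":0.085,"tz":-0.47,"wx":0,"wy":20.3,"wz":0,"grip":0.094},{"tx":-0.381,"ty":0.085,"tz":-0.47,"wx":0,"wy":20.3,"wz":0,"grip":0.094}]'
python3 - <<'E'
from h import *
go(-.275,-.103,.015,-90)
im=get_image('wrist');cv2.imwrite('pics/w2.png',im[:,:,::-1])
im=get_image('top');cv2.imwrite('pics/t2.png',im[:,:,::-1])
E
```

```text
time: 2.0
tcp_pos: [0.3953, 0.0172, 0.1213]
tcp_rot: [-0.015, -0.707, 0.707, 0.014]
contact_force: [0.4, -0.2, -0.2]
opening: 1.002
t 2.0 tcp [0.3953 0.0172 0.1213] fix [-0.2849 -0.1049] F [ 0.4 -0.2 -0.2] op 1.002 q [-0.18 -0.1   2.05 -0.    1.19  1.44]
tool x,y,z cols in fixture yaw deg: x 179.88 z -90.12 ydown [ 0.002 -0.001 -1.   ]
shift tool mm [ -9.7 106.3  -2. ]
wy -0.12
```

```bash
sleep 1; ls pics
```

```text
side0.png
sidec.png
t1.png
t2.png
top0.png
topc.png
w1.png
w2.png
wrist0.png
```

View pics/w2.png

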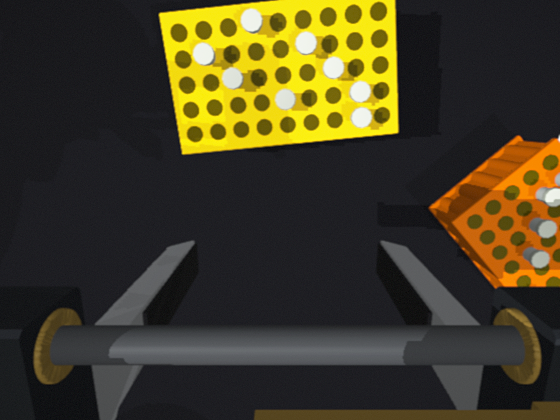

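View pics/t2.png

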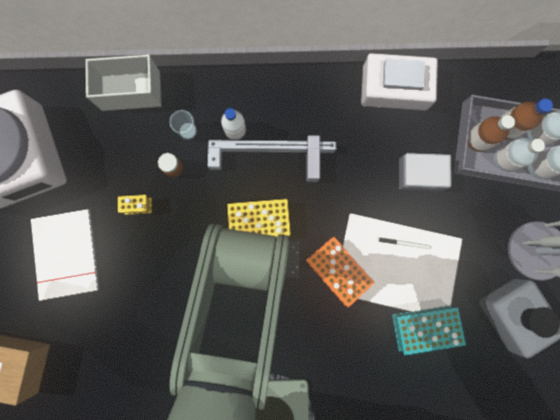

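```bash
python3 - <<'E'
from h import *
P=camera_params('wrist')
for n,uv in (('nearL',(183,154)),('nearR',(398,133)),('farL',(160,14)),('orange corner',(430,207))):
    W=ray(P,uv,.046);print(n,W.round(4),w2f(W).round(4))
print('finger tips proj at floor; open ends in fixture: y ',-.105-.0595,-.105+.0595)
E
```

```text
nearL [[0.4448 0.0874 0.046 ]] [[-0.2381 -0.0328]]
nearR [[ 0.453  -0.0606  0.046 ]] [[-0.2242 -0.1804]]
farL [[0.533  0.0922 0.046 ]] [[-0.1502 -0.0246]]
orange corner [[ 0.4    -0.0852  0.046 ]] [[-0.2762 -0.207 ]]
finger tips proj at floor; open ends in fixture: y  -0.16449999999999998 -0.0455
```

The wrist view shows the rack's near corners at (183,154) and (398,133) px, which agrees with the top view to 1.5 mm. The orange rack's corner at (430,207) px is 42 mm clear of the finger. I'll descend in front of the rack's near face.

```bash
python3 -m crank '[{"tx":-0.005,"ty":0.03,"tz":-0.002,"wx":0,"wy":0,"wz":0,"grip":0.094},{"tx":-0.008,"ty":0.06,"tz":-0.002,"wx":0,"wy":0,"wz":0,"grip":0.094},{"tx":-0.01,"ty":0.09,"tz":-0.002,"wx":0,"wy":0,"wz":0,"grip":0.094},{"tx":-0.01,"ty":0.105,"tz":-0.002,"wx":0,"wy":0,"wz":0,"grip":0.094},{"tx":-0.01,"ty":0.105,"tz":-0.002,"wx":0,"wy":0,"wz":0,"grip":0.094}]'
python3 - <<'E'
from h import *
go(-.105,-.103,.015,-90)
E
```

```text
time: 2.72
tcp_pos: [0.4038, 0.0194, 0.0148]
tcp_rot: [0.013, 0.707, -0.707, -0.015]
contact_force: [0.4, -0.8, 0.5]
opening: 0.995
t 2.73 tcp [0.4038 0.0194 0.0148] fix [-0.2764 -0.1023] F [ 0.4 -0.8  0.5] op 0.995 q [-0.17  0.12  2.1  -0.    0.92  1.44]
tool x,y,z cols in fixture yaw deg: x 179.89 z -90.11 ydown [-0.002  0.    -1.   ]
shift tool mm [-171.4   -0.6    0.4]
wy -0.11
```

```bash
python3 -m crank '[{"tx":-0.012,"ty":0,"tz":0,"wx":0,"wy":0,"wz":0,"grip":0.094},{"tx":-0.02,"ty":0,"tz":0,"wx":0,"wy":0,"wz":0,"grip":0.094},{"tx":-0.026,"ty":0,"tz":0,"wx":0,"wy":0,"wz":0,"grip":0.094},{"tx":-0.032,"ty":0,"tz":0,"wx":0,"wy":0,"wz":0,"grip":0.094},{"tx":-0.038,"ty":0,"tz":0,"wx":0,"wy":0,"wz":0,"grip":0.094},{"tx":-0.044,"ty":0,"tz":0,"wx":0,"wy":0,"wz":0,"grip":0.094},{"tx":-0.05,"ty":0,"tz":0,"wx":0,"wy":0,"wz":0,"grip":0.094},{"tx":-0.058,"ty":0,"tz":0,"wx":0,"wy":0,"wz":0,"grip":0.094},{"tx":-0.066,"ty":0,"tz":0,"wx":0,"wy":0,"wz":0,"grip":0.094},{"tx":-0.074,"ty":0,"tz":0,"wx":0,"wy":0,"wz":0,"grip":0.094},{"tx":-0.082,"ty":0,"tz":0,"wx":0,"wy":0,"wz":0,"grip":0.094},{"tx":-0.088,"ty":0,"tz":0,"wx":0,"wy":0,"wz":0,"grip":0.094},{"tx":-0.09,"ty":0,"tz":0,"wx":0,"wy":0,"wz":0,"grip":0.094}]'
python3 - <<'E'
from h import *
go(-.115,-.103,.015,-90)
im=get_image('wrist');cv2.imwrite('pics/w3.png',im[:,:,::-1])
im=get_image('side');cv2.imwrite('pics/s3.png',cv2.resize(im[100:310,130:410],None,fx=2.5,fy=2.5)[:,:,::-1])
E
```

```text
time: 4.35
tcp_pos: [0.4951, 0.0166, 0.0155]
tcp_rot: [-0.014, -0.707, 0.707, 0.014]
contact_force: [-2.2, -0.2, 0.7]
opening: 0.996
t 4.35 tcp [0.4951 0.0166 0.0155] fix [-0.1851 -0.1016] F [-2.2 -0.2  0.7] op 0.996 q [-0.14  0.29  1.88 -0.    0.97  1.47]
tool x,y,z cols in fixture yaw deg: x 180.01 z -89.99 ydown [-0. -0. -1.]
shift tool mm [-70.1   0.5   1.4]
wy 0.01
```

View pics/w3.png

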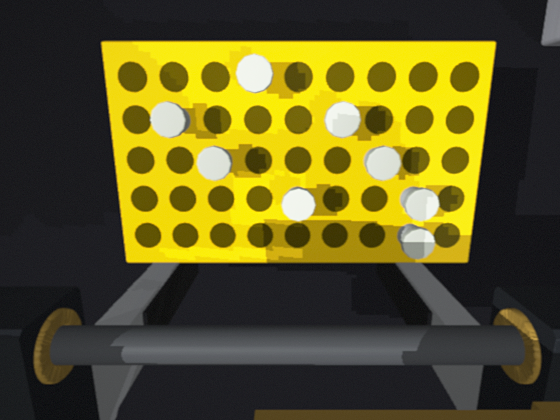

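View pics/s3.png

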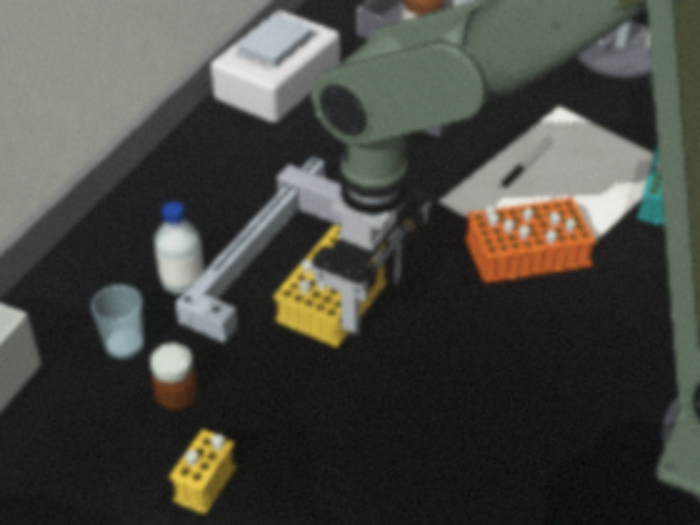

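The rack is now square to the fingers, with its near edge level at row 262 (columns 127–470) and its far edge at row 42.

```bash
python3 - <<'E'
from h import *
P=camera_params('wrist')
for n,uv in (('nearL',(127,262)),('nearR',(469,262)),('farL',(103,42)),('farR',(495,42))):
    W=ray(P,uv,.046);print(n,W.round(4),w2f(W).round(4))
im=cv2.imread('pics/w3.png')
print(proj(P,np.r_[f2w(-.1,-.22),.048]))
E
```

```text
nearL [[0.5078 0.0859 0.046 ]] [[-0.1751 -0.0319]]
nearR [[ 0.5021 -0.0623  0.046 ]] [[-0.1751 -0.1802]]
farL [[0.5958 0.0821 0.046 ]] [[-0.087  -0.0323]]
farR [[ 0.5902 -0.0647  0.046 ]] [[-0.087  -0.1792]]
[[601.13158201  78.22858599]]
```

```bash
python3 -m crank '[{"tx":-0.006,"ty":0,"tz":0,"wx":0,"wy":0,"wz":0,"grip":0.094},{"tx":-0.014,"ty":0,"tz":0,"wx":0,"wy":0,"wz":0,"grip":0.094},{"tx":-0.022,"ty":0,"tz":0,"wx":0,"wy":0,"wz":0,"grip":0.094},{"tx":-0.03,"ty":0,"tz":0,"wx":0,"wy":0,"wz":0,"grip":0.094},{"tx":-0.038,"ty":0,"tz":0,"wx":0,"wy":0,"wz":0,"grip":0.094},{"tx":-0.046,"ty":0,"tz":0,"wx":0,"wy":0,"wz":0,"grip":0.094},{"tx":-0.054,"ty":0,"tz":0,"wx":0,"wy":0,"wz":0,"grip":0.094},{"tx":-0.06,"ty":0,"tz":0,"wx":0,"wy":0,"wz":0,"grip":0.094},{"tx":-0.066,"ty":0,"tz":0,"wx":0,"wy":0,"wz":0,"grip":0.094},{"tx":-0.07,"ty":0,"tz":0,"wx":0,"wy":0,"wz":0,"grip":0.094},{"tx":-0.072,"ty":0,"tz":0,"wx":0,"wy":0,"wz":0,"grip":0.094}]'
python3 - <<'E'
from h import *
go(-.1,-.103,.015,-90)
im=get_image('wrist');cv2.imwrite('pics/w4.png',im[:,:,::-1])
E
```

```text
time: 5.82
tcp_pos: [0.5669, 0.0139, 0.0155]
tcp_rot: [-0.014, -0.707, 0.707, 0.014]
contact_force: [-2.8, -0.6, 1.1]
opening: 0.999
t 5.83 tcp [0.5669 0.0139 0.0155] fix [-0.1133 -0.1016] F [-2.8 -0.6  1.1] op 0.999 q [-0.13  0.42  1.71 -0.    1.02  1.48]
tool x,y,z cols in fixture yaw deg: x 180.01 z -89.99 ydown [-0. -0. -1.]
shift tool mm [-13.3   0.5   1.4]
wy 0.01
```

View pics/w4.png

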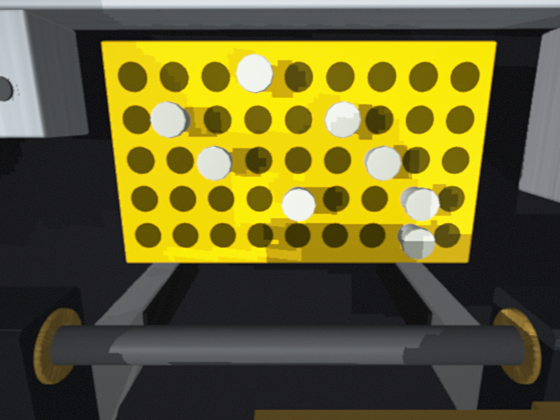

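The rack is between the end stop (left, inner face at column ~88) and the jaw (right, inner face at column ~520). The fence is just ahead at rows 9–30. I'll check the fence angle precisely here.

```bash
python3 - <<'E'
from h import *
P=camera_params('wrist')
im=cv2.imread('pics/w4.png');g=cv2.GaussianBlur(cv2.cvtColor(im,cv2.COLOR_BGR2GRAY),(9,1),0).astype(float)
for a,b,n,z in((2,16,'top',.036),(20,36,'bot',0)):
    pts=[]
    for u in range(110,500,6):
        col=g[a:b,u];d=np.abs(np.diff(col));i=int(d.argmax())
        if 0<i<len(d)-1:
            y0,y1,y2=d[i-1],d[i],d[i+1];i=i+0.5*(y0-y2)/(y0-2*y1+y2+1e-9)
        pts.append((u,a+i+.5))
    W=ray(P,pts,z);F=w2f(W);p=np.polyfit(F[:,1],F[:,0],1);r=F[:,0]-np.polyval(p,F[:,1]);k=abs(r)<.001
    p=np.polyfit(F[k,1],F[k,0],1);print(n,k.sum(),'x at y=-.1',np.polyval(p,-.1),'tilt deg',np.degrees(np.arctan(p[0])),pts[::12])
g2=cv2.cvtColor(im,cv2.COLOR_BGR2GRAY)
for v in (60,90,120): print(v,g2[v,20:100:2].tolist())
for v in (60,100,140): print(v,g2[v,500:560:2].tolist())
E
```

```text
top 65 x at y=-.1 -0.0008377395366204546 tilt deg -0.1461944836965314 [(110, np.float64(8.324324324319576)), (182, np.float64(8.210526315781856)), (254, np.float64(8.03225806450104)), (326, np.float64(7.77272727273967)), (398, np.float64(7.518518518519205)), (470, np.float64(7.3870967741899065))]
bot 65 x at y=-.1 -0.00044260755007633396 tilt deg -0.1151923902941275 [(110, np.float64(29.483870967741417)), (182, np.float64(29.149999999982498)), (254, np.float64(28.851851851864883)), (326, np.float64(28.675000000004374)), (398, np.float64(28.692307692312625)), (470, np.float64(28.486486486486122))]
60 [195, 192, 188, 191, 194, 171, 122, 87, 75, 74, 77, 76, 73, 75, 75, 75, 74, 75, 77, 75, 73, 75, 74, 73, 75, 73, 72, 72, 75, 61, 18, 17, 17, 18, 18, 18, 19, 13, 17, 16]
90 [206, 203, 200, 196, 194, 193, 196, 191, 145, 101, 80, 75, 76, 76, 74, 75, 77, 75, 74, 76, 77, 75, 73, 75, 76, 76, 76, 71, 74, 75, 76, 62, 21, 16, 19, 15, 18, 20, 17, 20]
120 [202, 203, 207, 205, 203, 198, 196, 195, 196, 199, 170, 118, 87, 77, 75, 76, 76, 78, 75, 78, 77, 74, 79, 78, 74, 75, 77, 74, 75, 73, 74, 76, 80, 62, 22, 19, 16, 20, 18, 19]
60 [28, 25, 25, 27, 25, 25, 25, 25, 26, 25, 26, 26, 24, 23, 25, 25, 26, 24, 23, 96, 132, 130, 131, 131, 133, 130, 133, 132, 130, 130]
100 [19, 16, 17, 16, 16, 16, 13, 20, 17, 17, 12, 15, 17, 18, 18, 17, 109, 134, 133, 132, 134, 134, 134, 136, 133, 131, 133, 136, 135, 134]
140 [20, 18, 18, 15, 16, 18, 17, 16, 20, 18, 19, 18, 15, 109, 134, 133, 134, 135, 135, 137, 137, 134, 132, 135, 138, 137, 136, 135, 134, 133]
```

The fence face is at fixture x ≈ -0.5 mm, within 0.15° of my frame, so about 14 mm is left. I'll push slowly until contact.

```bash
python3 -m crank '[{"tx":-0.004,"ty":0,"tz":0,"wx":0,"wy":-0.13,"wz":0,"grip":0.094},{"tx":-0.008,"ty":0,"tz":0,"wx":0,"wy":-0.13,"wz":0,"grip":0.094},{"tx":-0.011,"ty":0,"tz":0,"wx":0,"wy":-0.13,"wz":0,"grip":0.094},{"tx":-0.0125,"ty":0,"tz":0,"wx":0,"wy":-0.13,"wz":0,"grip":0.094},{"tx":-0.0135,"ty":0,"tz":0,"wx":0,"wy":-0.13,"wz":0,"grip":0.094},{"tx":-0.0135,"ty":0,"tz":0,"wx":0,"wy":-0.13,"wz":0,"grip":0.094}]'
```

```text
time: 6.62
tcp_pos: [0.5804, 0.0134, 0.0154]
tcp_rot: [0.013, 0.707, -0.707, -0.013]
contact_force: [-0.7, 0.1, -0.9]
opening: 0.999
```

```bash
python3 -m crank '[{"tx":-0.0005,"ty":0,"tz":0,"wx":0,"wy":0,"wz":0,"grip":0.094},{"tx":-0.001,"ty":0,"tz":0,"wx":0,"wy":0,"wz":0,"grip":0.094}]';python3 -m crank '[{"tx":-0.0005,"ty":0,"tz":0,"wx":0,"wy":0,"wz":0,"grip":0.094},{"tx":-0.001,"ty":0,"tz":0,"wx":0,"wy":0,"wz":0,"grip":0.094}]'
```

```text
time: 6.88
tcp_pos: [0.5806, 0.0134, 0.0155]
tcp_rot: [0.012, 0.707, -0.707, -0.013]
contact_force: [-3.1, 0.5, 3.3]
opening: 0.998
time: 7.12
tcp_pos: [0.5805, 0.0134, 0.0154]
tcp_rot: [0.011, 0.707, -0.707, -0.014]
contact_force: [-5.9, -1.2, 5.6]
opening: 1.004
```

```bash
python3 - <<'E'
from h import *
P=camera_params('wrist')
st()
im=get_image('wrist');cv2.imwrite('pics/w5.png',im[:,:,::-1])
for n,uv in (('nearL',(127,262)),('farL',(103,42))):
    print(n,w2f(ray(P,uv,.046)).round(4))
E
```

```text
t 7.12 tcp [0.5805 0.0134 0.0154] fix [-0.0996 -0.1015] F [-5.9 -1.2  5.6] op 1.004 q [-0.13  0.44  1.67 -0.    1.04  1.48]
tool x,y,z cols in fixture yaw deg: x 180.14 z -89.86 ydown [-0.004  0.    -1.   ]
nearL [[-0.0897 -0.0319]]
farL [[-0.0018 -0.0323]]
```

View pics/w5.png

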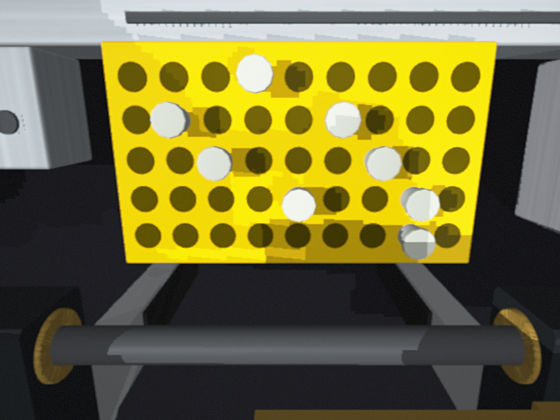

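The rack's far edge now lies along the fence at row 42, with the fence top directly behind it, and the force is 6 N. I'll back off, lift, turn 90° and come down in the ~43 mm gap between rack end and jaw.

```bash
python3 -m crank '[{"tx":0.01,"ty":0,"tz":0,"wx":0,"wy":0,"wz":0,"grip":0.094},{"tx":0.02,"ty":-0.04,"tz":0,"wx":0,"wy":0,"wz":0,"grip":0.094},{"tx":0.02,"ty":-0.09,"tz":0,"wx":0,"wy":0,"wz":0,"grip":0.03},{"tx":0.02,"ty":-0.09,"tz":0.02,"wx":0,"wy":-10,"wz":0,"grip":0.03},{"tx":0.01,"ty":-0.09,"tz":0.04,"wx":0,"wy":-20,"wz":0,"grip":0.03},{"tx":0,"ty":-0.09,"tz":0.06,"wx":0,"wy":-30,"wz":0,"grip":0.03},{"tx":-0.01,"ty":-0.09,"tz":0.08,"wx":0,"wy":-40,"wz":0,"grip":0.03},{"tx":-0.02,"ty":-0.09,"tz":0.09,"wx":0,"wy":-50,"wz":0,"grip":0.03},{"tx":-0.03,"ty":-0.09,"tz":0.101,"wx":0,"wy":-60,"wz":0,"grip":0.03},{"tx":-0.04,"ty":-0.09,"tz":0.101,"wx":0,"wy":-70,"wz":0,"grip":0.03},{"tx":-0.051,"ty":-0.09,"tz":0.101,"wx":0,"wy":-80,"wz":0,"grip":0.03},{"tx":-0.051,"ty":-0.09,"tz":0.101,"wx":0,"wy":-90,"wz":0,"grip":0.03},{"tx":-0.051,"ty":-0.09,"tz":0.101,"wx":0,"wy":-90,"wz":0,"grip":0.03},{"tx":-0.051,"ty":-0.09,"tz":0.101,"wx":0,"wy":-90,"wz":0,"grip":0.03}]'
python3 - <<'E'
from h import *
go(-.047,-.2025,.015,0)
im=get_image('wrist');cv2.imwrite('pics/w6.png',im[:,:,::-1])
im=get_image('side');cv2.imwrite('pics/s6.png',cv2.resize(im[100:310,130:410],None,fx=2.5,fy=2.5)[:,:,::-1])
E
```

```text
time: 8.93
tcp_pos: [0.6296, -0.0895, 0.1055]
tcp_rot: [0.49, -0.509, 0.51, -0.49]
contact_force: [0.5, 0.9, -0.2]
opening: 0.318
t 8.93 tcp [ 0.6296 -0.0895  0.1055] fix [-0.0466 -0.2024] F [ 0.5  0.9 -0.2] op 0.318 q [-0.28  0.42  1.47  0.    1.24 -0.24]
tool x,y,z cols in fixture yaw deg: x -90.0 z -0.0 ydown [ 0.001 -0.    -1.   ]
shift tool mm [ 0.1 90.5 -0.4]
wy -0.0
```

View pics/w6.png

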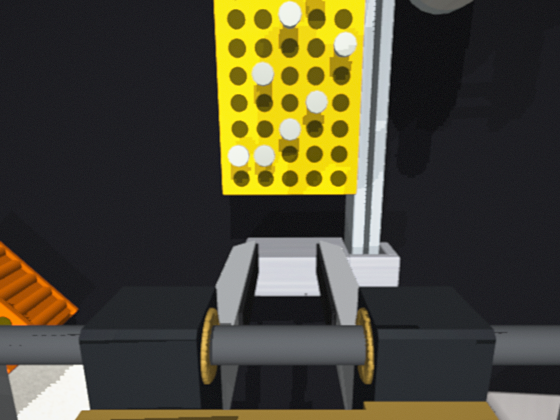

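View pics/s6.png

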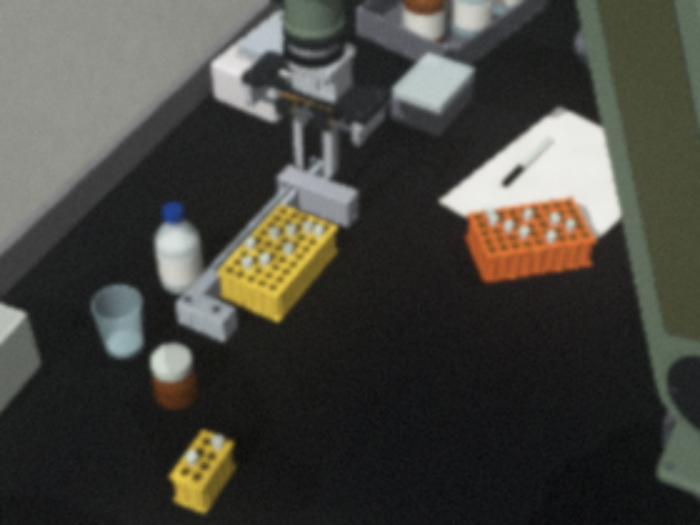

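```bash
python3 - <<'E'
from h import *
P=camera_params('wrist')
im=cv2.imread('pics/w6.png');g=cv2.cvtColor(im,cv2.COLOR_BGR2GRAY)
print(g[225:305:2,288].tolist());print(g[225:305:2,390].tolist())
for n,uv,z in (('rackL',(224,194),.046),('rackR',(356,194),.046),('jawinner bot',(288,238),0.),('jawinner top',(288,257),.048),('jaw outer top',(288,294),.048),('jaw inner top R',(390,257),.048)):
    W=ray(P,uv,z);print(n,w2f(W).round(4))
c=cv2.resize(im[180:310,200:420],None,fx=3.5,fy=3.5);cv2.imwrite('pics/w6c.png',c)
E
```

```text
[21, 14, 19, 17, 21, 17, 80, 154, 151, 152, 152, 150, 151, 153, 150, 149, 189, 222, 216, 213, 212, 214, 213, 213, 213, 213, 213, 213, 215, 220, 213, 211, 218, 213, 207, 160, 17, 23, 25, 21]
[29, 29, 26, 29, 27, 27, 27, 27, 26, 24, 83, 146, 157, 156, 160, 160, 209, 222, 216, 218, 217, 211, 214, 215, 214, 216, 213, 215, 213, 212, 206, 63, 38, 39, 40, 37, 37, 41, 36, 39]
rackL [[-0.0892 -0.1799]]
rackR [[-0.0013 -0.1799]]
jawinner bot [[-0.0463 -0.2261]]
jawinner top [[-0.0465 -0.2238]]
jaw outer top [[-0.0465 -0.2517]]
jaw inner top R [[ 0.0239 -0.2238]]
```

View pics/w6c.png

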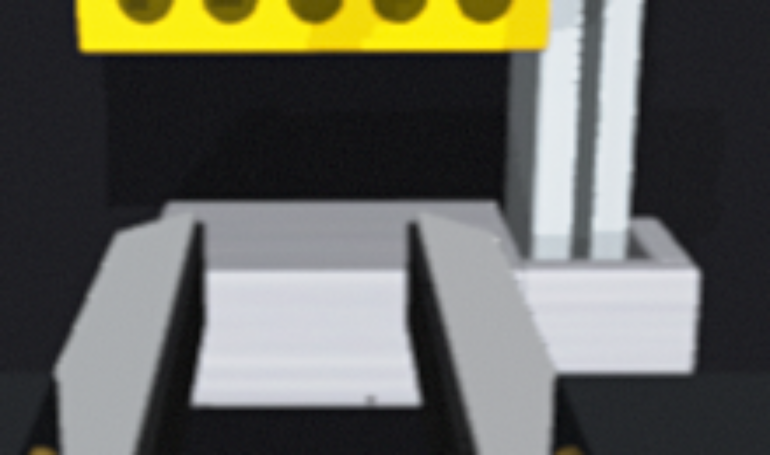

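In this view the rack's end is at row 194 (y = -0.180) and the jaw's inner face is at y = -0.224. The tool is centred between them, so I'll go straight down.

```bash
python3 -m crank '[{"tx":0,"ty":0.025,"tz":0,"wx":0,"wy":0,"wz":0,"grip":0.03},{"tx":0,"ty":0.045,"tz":0,"wx":0,"wy":0,"wz":0,"grip":0.03},{"tx":0,"ty":0.065,"tz":0,"wx":0,"wy":0,"wz":0,"grip":0.03},{"tx":0,"ty":0.08,"tz":0,"wx":0,"wy":0,"wz":0,"grip":0.03},{"tx":0,"ty":0.09,"tz":0,"wx":0,"wy":0,"wz":0,"grip":0.03},{"tx":0,"ty":0.09,"tz":0,"wx":0,"wy":0,"wz":0,"grip":0.03}]'; python3 -m crank '[{"tx":-0.004,"ty":0,"tz":0,"wx":0,"wy":0,"wz":0,"grip":0.03},{"tx":-0.008,"ty":0,"tz":0,"wx":0,"wy":0,"wz":0,"grip":0.03},{"tx":-0.012,"ty":0,"tz":0,"wx":0,"wy":0,"wz":0,"grip":0.03},{"tx":-0.016,"ty":0,"tz":0,"wx":0,"wy":0,"wz":0,"grip":0.03},{"tx":-0.02,"ty":0,"tz":0,"wx":0,"wy":0,"wz":0,"grip":0.03},{"tx":-0.024,"ty":0,"tz":0,"wx":0,"wy":0,"wz":0,"grip":0.03},{"tx":-0.028,"ty":0,"tz":0,"wx":0,"wy":0,"wz":0,"grip":0.03}]'
python3 - <<'E'
from h import *
st()
im=get_image('wrist');cv2.imwrite('pics/w7.png',im[:,:,::-1])
E
```

```text
time: 9.78
tcp_pos: [0.6289, -0.0893, 0.0144]
tcp_rot: [-0.491, 0.51, -0.508, 0.491]
contact_force: [0.2, -0.2, 0.7]
opening: 0.32
time: 10.65
tcp_pos: [0.6307, -0.0614, 0.0155]
tcp_rot: [0.491, -0.509, 0.509, -0.491]
contact_force: [-0.2, -1.7, 1.3]
opening: 0.322
t 10.65 tcp [ 0.6307 -0.0614  0.0155] fix [-0.0467 -0.1743] F [-0.2 -1.7  1.3] op 0.322 q [-0.23  0.53  1.53 -0.    1.08 -0.2 ]
tool x,y,z cols in fixture yaw deg: x -89.87 z 0.13 ydown [ 0. -0. -1.]
```

View pics/w7.png

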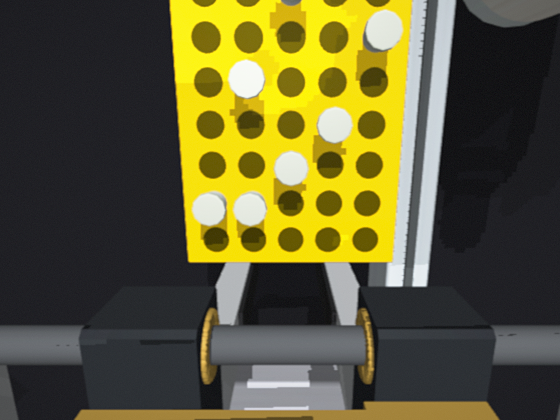

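The rack's end edge (row 262) is now against the fingers and the rack is still along the fence. It should be home in about 14 mm.

```bash
python3 -m crank '[{"tx":-0.003,"ty":0,"tz":0,"wx":0,"wy":0,"wz":0,"grip":0.03},{"tx":-0.006,"ty":0,"tz":0,"wx":0,"wy":0,"wz":0,"grip":0.03},{"tx":-0.009,"ty":0,"tz":0,"wx":0,"wy":0,"wz":0,"grip":0.03},{"tx":-0.0115,"ty":0,"tz":0,"wx":0,"wy":0,"wz":0,"grip":0.03},{"tx":-0.0125,"ty":0,"tz":0,"wx":0,"wy":0,"wz":0,"grip":0.03},{"tx":-0.0125,"ty":0,"tz":0,"wx":0,"wy":0,"wz":0,"grip":0.03}]'; python3 -m crank '[{"tx":-0.0005,"ty":0,"tz":0,"wx":0,"wy":0,"wz":0,"grip":0.03},{"tx":-0.001,"ty":0,"tz":0,"wx":0,"wy":0,"wz":0,"grip":0.03}]'; python3 -m crank '[{"tx":-0.0005,"ty":0,"tz":0,"wx":0,"wy":0,"wz":0,"grip":0.03},{"tx":-0.001,"ty":0,"tz":0,"wx":0,"wy":0,"wz":0,"grip":0.03}]'
```

```text
time: 11.45
tcp_pos: [0.6309, -0.0487, 0.0153]
tcp_rot: [-0.491, 0.509, -0.509, 0.491]
contact_force: [0.3, -0.8, 0.1]
opening: 0.321
time: 11.7
tcp_pos: [0.6309, -0.048, 0.0153]
tcp_rot: [-0.491, 0.509, -0.509, 0.491]
contact_force: [0.1, -2.0, 1.1]
opening: 0.318
time: 11.95
tcp_pos: [0.6309, -0.0469, 0.0153]
tcp_rot: [-0.491, 0.509, -0.509, 0.491]
contact_force: [-0.2, -1.7, 0.8]
opening: 0.321
```

```bash
python3 -m crank '[{"tx":-0.0005,"ty":0,"tz":0,"wx":0,"wy":0,"wz":0,"grip":0.03},{"tx":-0.001,"ty":0,"tz":0,"wx":0,"wy":0,"wz":0,"grip":0.03}]'; python3 -m crank '[{"tx":-0.0005,"ty":0,"tz":0,"wx":0,"wy":0,"wz":0,"grip":0.03},{"tx":-0.001,"ty":0,"tz":0,"wx":0,"wy":0,"wz":0,"grip":0.03}]'; python3 -m crank '[{"tx":-0.0005,"ty":0,"tz":0,"wx":0,"wy":0,"wz":0,"grip":0.03},{"tx":-0.001,"ty":0,"tz":0,"wx":0,"wy":0,"wz":0,"grip":0.03}]'
```

```text
time: 12.2
tcp_pos: [0.631, -0.0459, 0.0153]
tcp_rot: [-0.491, 0.509, -0.509, 0.491]
contact_force: [-0.8, -1.7, -1.1]
opening: 0.319
time: 12.45
tcp_pos: [0.631, -0.0449, 0.0153]
tcp_rot: [-0.491, 0.509, -0.509, 0.491]
contact_force: [-0.7, 0.3, -0.3]
opening: 0.318
time: 12.7
tcp_pos: [0.631, -0.0446, 0.0154]
tcp_rot: [0.491, -0.509, 0.509, -0.491]
contact_force: [-0.1, -4.2, -0.4]
opening: 0.324
```

```bash
python3 -m crank '[{"tx":-0.0005,"ty":0,"tz":0,"wx":0,"wy":0,"wz":0,"grip":0.03},{"tx":-0.001,"ty":0,"tz":0,"wx":0,"wy":0,"wz":0,"grip":0.03},{"tx":-0.001,"ty":0,"tz":0,"wx":0,"wy":0,"wz":0,"grip":0.03}]'
python3 - <<'E'
from h import *
st()
im=get_image('wrist');cv2.imwrite('pics/w8.png',im[:,:,::-1])
im=get_image('side');cv2.imwrite('pics/s8.png',cv2.resize(im[140:290,170:330],None,fx=4,fy=4,interpolation=cv2.INTER_CUBIC)[:,:,::-1])
E
```

```text
time: 13.08
tcp_pos: [0.631, -0.0446, 0.0154]
tcp_rot: [0.492, -0.508, 0.509, -0.49]
contact_force: [-0.2, -6.2, -0.9]
opening: 0.32
t 13.07 tcp [ 0.631  -0.0446  0.0154] fix [-0.0469 -0.1575] F [-0.2 -6.2 -0.9] op 0.32 q [-0.21  0.53  1.53 -0.    1.08 -0.17]
tool x,y,z cols in fixture yaw deg: x -89.86 z 0.14 ydown [-0.    -0.002 -1.   ]
```

View pics/w8.png

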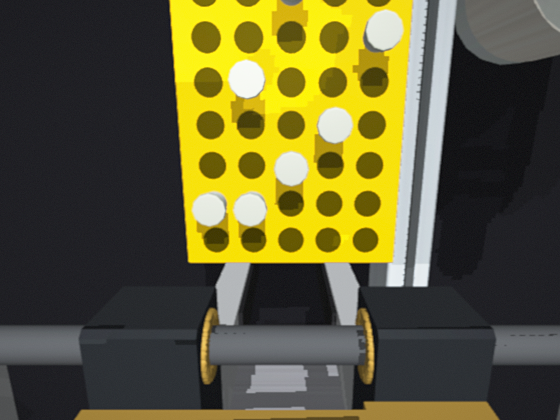

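View pics/s8.png

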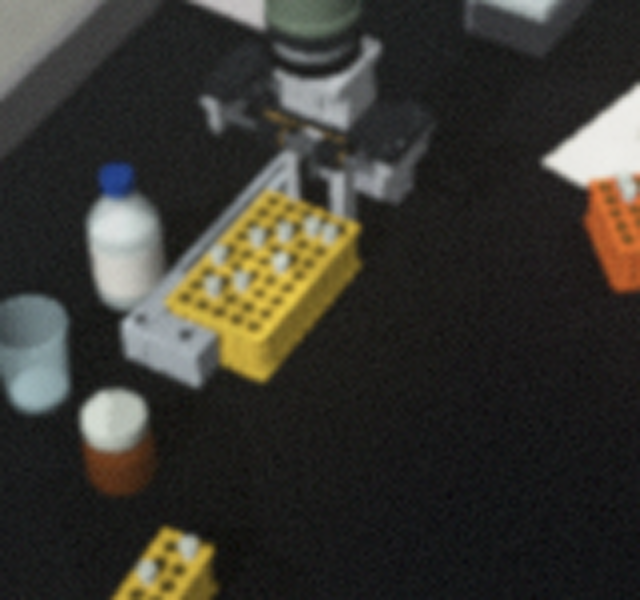

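The rack is tight against the end stop at the left and along the fence, and the push stopped at 6 N. Next I'll back off, lift over the jaw and come down behind its outer face.

```bash
python3 -m crank '[{"tx":0.006,"ty":0,"tz":0,"wx":0,"wy":0,"wz":0,"grip":0.03},{"tx":0.012,"ty":-0.01,"tz":0,"wx":0,"wy":0,"wz":0,"grip":0.03},{"tx":0.015,"ty":-0.045,"tz":0,"wx":0,"wy":0,"wz":0,"grip":0.03},{"tx":0.015,"ty":-0.09,"tz":0,"wx":0,"wy":0,"wz":0,"grip":0.03},{"tx":0.04,"ty":-0.095,"tz":0.002,"wx":0,"wy":0,"wz":0,"grip":0.03},{"tx":0.08,"ty":-0.095,"tz":0.005,"wx":0,"wy":0,"wz":0,"grip":0.03},{"tx":0.115,"ty":-0.095,"tz":0.005,"wx":0,"wy":0,"wz":0,"grip":0.03},{"tx":0.13,"ty":-0.095,"tz":0.005,"wx":0,"wy":0,"wz":0,"grip":0.03},{"tx":0.13,"ty":-0.095,"tz":0.005,"wx":0,"wy":0,"wz":0,"grip":0.03}]'
python3 - <<'E'
from h import *
go(-.041,-.285,.015,0)
P=camera_params('wrist')
im=get_image('wrist');cv2.imwrite('pics/w9.png',im[:,:,::-1])
E
```

```text
time: 14.3
tcp_pos: [0.6316, -0.1735, 0.1108]
tcp_rot: [-0.49, 0.509, -0.509, 0.491]
contact_force: [-0.6, -0.9, -0.0]
opening: 0.321
t 14.3 tcp [ 0.6316 -0.1735  0.1108] fix [-0.0414 -0.2863] F [-0.6 -0.9 -0. ] op 0.321 q [-0.4   0.46  1.42  0.    1.27 -0.36]
tool x,y,z cols in fixture yaw deg: x -89.95 z 0.05 ydown [ 0.001  0.001 -1.   ]
shift tool mm [-1.3 95.8  0.4]
wy 0.05
```

View pics/w9.png

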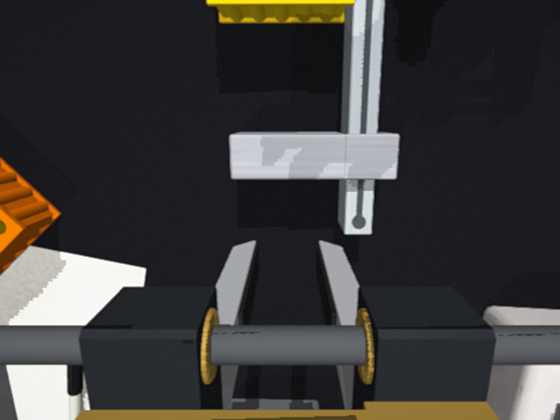

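The jaw's outer top edge is at row 179, ahead of the fingers, and nothing is under them. Going down.

```bash
python3 -m crank '[{"tx":0,"ty":0.025,"tz":0,"wx":0,"wy":0,"wz":0,"grip":0.03},{"tx":0,"ty":0.05,"tz":0,"wx":0,"wy":0,"wz":0,"grip":0.03},{"tx":0,"ty":0.075,"tz":0,"wx":0,"wy":0,"wz":0,"grip":0.03},{"tx":0,"ty":0.09,"tz":0,"wx":0,"wy":0,"wz":0,"grip":0.03},{"tx":0,"ty":0.095,"tz":0,"wx":0,"wy":0,"wz":0,"grip":0.03},{"tx":0,"ty":0.095,"tz":0,"wx":0,"wy":0,"wz":0,"grip":0.03}]'; python3 -m crank '[{"tx":-0.007,"ty":0,"tz":0,"wx":0,"wy":0,"wz":0,"grip":0.03},{"tx":-0.014,"ty":0,"tz":0,"wx":0,"wy":0,"wz":0,"grip":0.03},{"tx":-0.02,"ty":0,"tz":0,"wx":0,"wy":0,"wz":0,"grip":0.03},{"tx":-0.024,"ty":0,"tz":0,"wx":0,"wy":0,"wz":0,"grip":0.03},{"tx":-0.028,"ty":0,"tz":0,"wx":0,"wy":0,"wz":0,"grip":0.03},{"tx":-0.033,"ty":0,"tz":0,"wx":0,"wy":0,"wz":0,"grip":0.03},{"tx":-0.039,"ty":0,"tz":0,"wx":0,"wy":0,"wz":0,"grip":0.03},{"tx":-0.045,"ty":0,"tz":0,"wx":0,"wy":0,"wz":0,"grip":0.03},{"tx":-0.052,"ty":0,"tz":0,"wx":0,"wy":0,"wz":0,"grip":0.03},{"tx":-0.059,"ty":0,"tz":0,"wx":0,"wy":0,"wz":0,"grip":0.03},{"tx":-0.065,"ty":0,"tz":0,"wx":0,"wy":0,"wz":0,"grip":0.03},{"tx":-0.07,"ty":0,"tz":0,"wx":0,"wy":0,"wz":0,"grip":0.03},{"tx":-0.075,"ty":0,"tz":0,"wx":0,"wy":0,"wz":0,"grip":0.03},{"tx":-0.075,"ty":0,"tz":0,"wx":0,"wy":0,"wz":0,"grip":0.03}]'
python3 - <<'E'
from h import *
st()
im=get_image('wrist');cv2.imwrite('pics/w10.png',im[:,:,::-1])
E
```

```text
time: 15.1
tcp_pos: [0.6318, -0.1728, 0.0158]
tcp_rot: [0.491, -0.509, 0.509, -0.491]
contact_force: [0.5, 0.2, -0.0]
opening: 0.317
time: 16.85
tcp_pos: [0.6335, -0.0971, 0.015]
tcp_rot: [-0.491, 0.51, -0.508, 0.491]
contact_force: [-0.0, -0.5, 0.6]
opening: 0.323
t 16.85 tcp [ 0.6335 -0.0971  0.015 ] fix [-0.0424 -0.2099] F [-0.  -0.5  0.6] op 0.323 q [-0.29  0.55  1.51  0.    1.09 -0.25]
tool x,y,z cols in fixture yaw deg: x -89.84 z 0.16 ydown [-0.001  0.001 -1.   ]
```

View pics/w10.png

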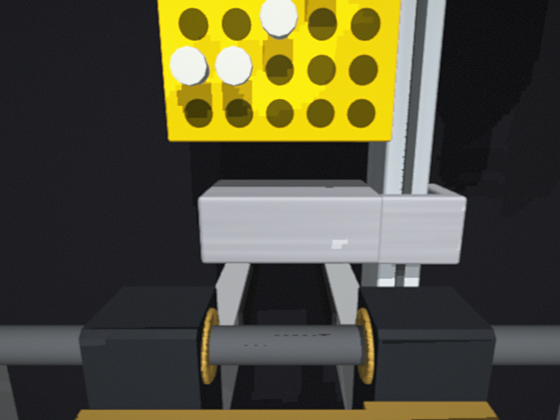

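The jaw's outer face (row 262) is on the fingers, and about 22 mm remains to the rack's end (row 140). I'll push on and creep at the end.

```bash
python3 -m crank '[{"tx":-0.004,"ty":0,"tz":0,"wx":0,"wy":0,"wz":0,"grip":0.03},{"tx":-0.009,"ty":0,"tz":0,"wx":0,"wy":0,"wz":0,"grip":0.03},{"tx":-0.014,"ty":0,"tz":0,"wx":0,"wy":0,"wz":0,"grip":0.03},{"tx":-0.018,"ty":0,"tz":0,"wx":0,"wy":0,"wz":0,"grip":0.03},{"tx":-0.02,"ty":0,"tz":0,"wx":0,"wy":0,"wz":0,"grip":0.03},{"tx":-0.021,"ty":0,"tz":0,"wx":0,"wy":0,"wz":0,"grip":0.03}]'; python3 -m crank '[{"tx":-0.0005,"ty":0,"tz":0,"wx":0,"wy":0,"wz":0,"grip":0.03},{"tx":-0.001,"ty":0,"tz":0,"wx":0,"wy":0,"wz":0,"grip":0.03}]'; python3 -m crank '[{"tx":-0.0005,"ty":0,"tz":0,"wx":0,"wy":0,"wz":0,"grip":0.03},{"tx":-0.001,"ty":0,"tz":0,"wx":0,"wy":0,"wz":0,"grip":0.03}]'
```

```text
time: 17.65
tcp_pos: [0.6349, -0.077, 0.0154]
tcp_rot: [-0.491, 0.509, -0.509, 0.491]
contact_force: [-1.0, -1.5, -0.9]
opening: 0.321
time: 17.9
tcp_pos: [0.6351, -0.0763, 0.0155]
tcp_rot: [0.491, -0.509, 0.509, -0.491]
contact_force: [0.0, -1.4, -1.4]
opening: 0.318
time: 18.15
tcp_pos: [0.6351, -0.0752, 0.0155]
tcp_rot: [0.491, -0.509, 0.509, -0.491]
contact_force: [-0.6, -1.9, -1.0]
opening: 0.322
```

```bash
python3 -m crank '[{"tx":-0.0005,"ty":0,"tz":0,"wx":0,"wy":0,"wz":0,"grip":0.03},{"tx":-0.001,"ty":0,"tz":0,"wx":0,"wy":0,"wz":0,"grip":0.03}]'; python3 -m crank '[{"tx":-0.0005,"ty":0,"tz":0,"wx":0,"wy":0,"wz":0,"grip":0.03},{"tx":-0.001,"ty":0,"tz":0,"wx":0,"wy":0,"wz":0,"grip":0.03}]';python3 -m crank '[{"tx":-0.0005,"ty":0,"tz":0,"wx":0,"wy":0,"wz":0,"grip":0.03},{"tx":-0.001,"ty":0,"tz":0,"wx":0,"wy":0,"wz":0,"grip":0.03},{"tx":-0.001,"ty":0,"tz":0,"wx":0,"wy":0,"wz":0,"grip":0.03}]'
```

```text
time: 18.4
tcp_pos: [0.6351, -0.0748, 0.0155]
tcp_rot: [0.491, -0.509, 0.509, -0.491]
contact_force: [-1.6, -4.7, -1.3]
opening: 0.315
time: 18.65
tcp_pos: [0.6351, -0.0748, 0.0155]
tcp_rot: [0.491, -0.508, 0.51, -0.49]
contact_force: [-1.3, -6.6, -1.3]
opening: 0.321
time: 19.02
tcp_pos: [0.6351, -0.0748, 0.0155]
tcp_rot: [0.492, -0.508, 0.51, -0.49]
contact_force: [-1.7, -8.6, -1.4]
opening: 0.319
```

The jaw stopped at y = -0.0748 with the force rising to 8.6 N, so it's clamped solid. I'll back off, lift and inspect.

```bash
python3 -m crank '[{"tx":0.01,"ty":0,"tz":0,"wx":0,"wy":0,"wz":0,"grip":0.03},{"tx":0.025,"ty":-0.02,"tz":0,"wx":0,"wy":0,"wz":0,"grip":0.03},{"tx":0.03,"ty":-0.07,"tz":0,"wx":0,"wy":0,"wz":0,"grip":0.03},{"tx":0.03,"ty":-0.12,"tz":0,"wx":0,"wy":0,"wz":0,"grip":0.03},{"tx":0.0,"ty":-0.17,"tz":0,"wx":0,"wy":0,"wz":0,"grip":0.03},{"tx":-0.03,"ty":-0.19,"tz":0,"wx":0,"wy":0,"wz":0,"grip":0.03},{"tx":-0.05,"ty":-0.2,"tz":0,"wx":0,"wy":0,"wz":0,"grip":0.03},{"tx":-0.05,"ty":-0.2,"tz":0,"wx":0,"wy":0,"wz":0,"grip":0.03},{"tx":-0.05,"ty":-0.2,"tz":0,"wx":0,"wy":0,"wz":0,"grip":0.03}]'
python3 - <<'E'
from h import *
st()
im=get_image('wrist');cv2.imwrite('pics/w11.png',im[:,:,::-1])
P=camera_params('wrist');h=proj(P,np.array([np.r_[f2w(*q),.046] for q in((-.09,-.15),(0,-.15),(0,0),(-.09,0))]));print(h.round(1))
im=get_image('side');cv2.imwrite('pics/s11.png',cv2.resize(im[140:290,170:330],None,fx=4,fy=4,interpolation=cv2.INTER_CUBIC)[:,:,::-1])
E
```

```text
time: 20.15
tcp_pos: [0.6361, -0.0228, 0.2139]
tcp_rot: [-0.491, 0.51, -0.508, 0.49]
contact_force: [0.3, -0.3, 1.3]
opening: 0.315
t 20.15 tcp [ 0.6361 -0.0228  0.2139] fix [-0.0427 -0.1355] F [ 0.3 -0.3  1.3] op 0.315 q [-0.17  0.33  1.37 -0.    1.45 -0.13]
tool x,y,z cols in fixture yaw deg: x -89.88 z 0.12 ydown [-0.003 -0.    -1.   ]
[[239.8 208.6]
 [331.8 208.8]
 [337.2  42.9]
 [234.7  42.8]]
```

View pics/w11.png

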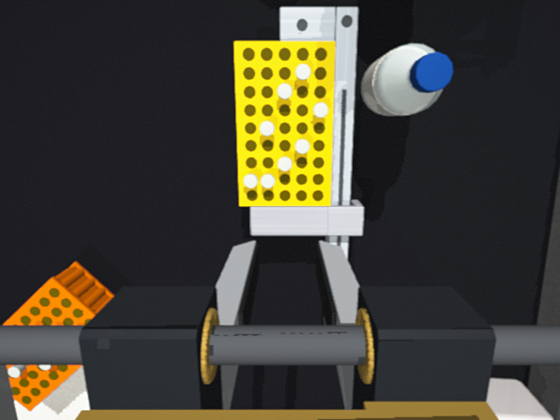

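View pics/s11.png

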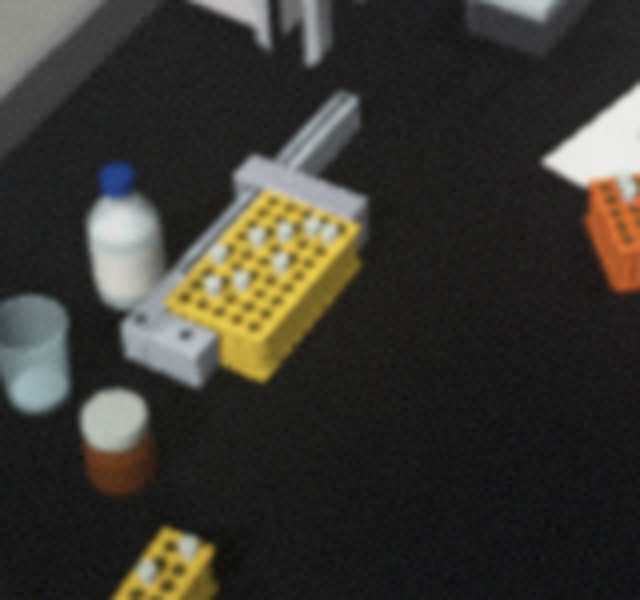

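The rack is enclosed by the end stop (top), the jaw (rows 206–235) and the fence (right edge, columns 331–336). I'll measure the rack's edges against the fence and end stop.

```bash
python3 - <<'E'
from h import *
P=camera_params('wrist')
im=cv2.cvtColor(cv2.imread('pics/w11.png'),cv2.COLOR_BGR2RGB)
m=yellow(im);m=cv2.morphologyEx(m,cv2.MORPH_CLOSE,np.ones((15,15)))
def edge(prof,thr=None):
    d=np.abs(np.diff(prof.astype(float)));return d.argmax()
b=im[:,:,2].astype(float);b=cv2.GaussianBlur(b,(3,3),0)
def sub(col,a):
    d=np.abs(np.diff(col));i=int(d.argmax())
    if 0<i<len(d)-1:
        y0,y1,y2=d[i-1],d[i],d[i+1];i=i+.5*(y0-y2)/(y0-2*y1+y2+1e-9)
    return a+i+.5
def fit(pts,z,ax):
    F=w2f(ray(P,pts,z))*1000
    for _ in range(3):
        p=np.polyfit(F[:,ax],F[:,1-ax],1);r=abs(F[:,1-ax]-np.polyval(p,F[:,ax]));F=F[r<max(.5,2*np.median(r))]
    return p,len(F)
mid={0:-45,1:-75}
r=range
p,n=fit([(sub(b[v,320:345],320),v) for v in r(60,195,3)],.046,1);print('rack far edge x at y=-75',np.polyval(p,-75),'deg',np.degrees(p[0]),n)
p,n=fit([(sub(np.where(m[v,225:260]>0,255.,0),225),v) for v in r(60,195,3)],.046,1);print('rack near edge x',np.polyval(p,-75),'deg',np.degrees(p[0]),n)
p,n=fit([(sub(b[v,345:360],345),v) for v in (list(r(60,70))+list(r(120,165,3)))],.036,1);print('fence back x',np.polyval(p,-75),'deg',np.degrees(p[0]),n)
p,n=fit([(u,sub(b[30:50,u],30)) for u in r(290,328,3)],.046,0);print('rack/stop edge y',np.polyval(p,-45),n)
p,n=fit([(u,sub(b[198:216,u],198)) for u in r(255,325,3)],.046,0);print('rack/jaw edge y',np.polyval(p,-45),'deg',np.degrees(p[0]),n)
p,n=fit([(u,sub(b[225:245,u],225)) for u in r(262,320,3)],.048,0);print('jaw outer y',np.polyval(p,-45),'deg',np.degrees(p[0]),n)
c=cv2.resize(im[0:250,220:400],None,fx=3,fy=2.4,interpolation=cv2.INTER_CUBIC);cv2.imwrite('pics/w11c.png',c[:,:,::-1])
E
```

```text
rack far edge x at y=-75 -1.8705407693423624 deg -0.01799909371618812 42
rack near edge x -92.06534241500366 deg -0.04505090209233087 45
fence back x 18.96204681470753 deg -0.24255187123333996 25
rack/stop edge y 1.3988075909948459 13
rack/jaw edge y -147.10921802259492 deg 0.14653240953782598 24
jaw outer y -176.51738311480628 deg 0.09859463221273987 20
```

View pics/w11c.png

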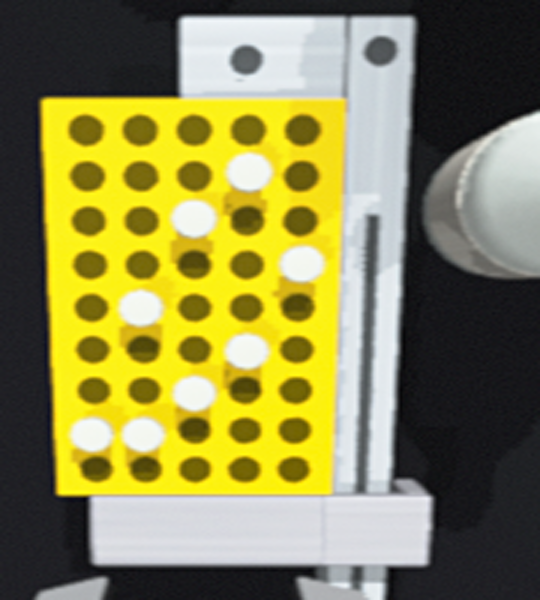

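The squareness is good to about 0.1°, but the far edge reads ~1 mm from the fence (edge -1.9 against face ≈ -1.0 mm). That's within measurement error, but there is time, so I'll press the long side home once more and then re-push the jaw.

```bash
python3 -m crank '[{"tx":-0.02,"ty":0,"tz":-0.03,"wx":0,"wy":10,"wz":0,"grip":0.06},{"tx":-0.04,"ty":0,"tz":-0.06,"wx":0,"wy":20,"wz":0,"grip":0.094},{"tx":-0.06,"ty":0,"tz":-0.088,"wx":0,"wy":30,"wz":0,"grip":0.094},{"tx":-0.06,"ty":0,"tz":-0.088,"wx":0,"wy":40,"wz":0,"grip":0.094},{"tx":-0.06,"ty":0.02,"tz":-0.088,"wx":0,"wy":50,"wz":0,"grip":0.094},{"tx":-0.06,"ty":0.04,"tz":-0.088,"wx":0,"wy":60,"wz":0,"grip":0.094},{"tx":-0.06,"ty":0.06,"tz":-0.088,"wx":0,"wy":70,"wz":0,"grip":0.094},{"tx":-0.06,"ty":0.08,"tz":-0.088,"wx":0,"wy":80,"wz":0,"grip":0.094},{"tx":-0.06,"ty":0.1,"tz":-0.088,"wx":0,"wy":90,"wz":0,"grip":0.094},{"tx":-0.06,"ty":0.1,"tz":-0.088,"wx":0,"wy":90,"wz":0,"grip":0.094},{"tx":-0.06,"ty":0.1,"tz":-0.088,"wx":0,"wy":90,"wz":0,"grip":0.094}]'
python3 - <<'E'
from h import *
go(-.128,-.075,.015,-89.87)
E
```

```text
time: 21.62
tcp_pos: [0.5515, 0.0405, 0.1157]
tcp_rot: [-0.012, -0.707, 0.707, 0.012]
contact_force: [0.4, -0.0, 0.0]
opening: 0.996
t 21.62 tcp [0.5515 0.0405 0.1157] fix [-0.1297 -0.0756] F [ 0.4 -0.   0. ] op 0.996 q [-0.08  0.25  1.68 -0.    1.21  1.52]
tool x,y,z cols in fixture yaw deg: x 180.24 z -89.76 ydown [ 0. -0. -1.]
shift tool mm [ -1.7 100.7  -0.6]
wy 0.11
```

```bash
python3 -m crank '[{"tx":0,"ty":0.03,"tz":0,"wx":0,"wy":0.1,"wz":0,"grip":0.094},{"tx":0,"ty":0.06,"tz":0,"wx":0,"wy":0.1,"wz":0,"grip":0.094},{"tx":0,"ty":0.085,"tz":0,"wx":0,"wy":0.1,"wz":0,"grip":0.094},{"tx":0,"ty":0.1,"tz":0,"wx":0,"wy":0.1,"wz":0,"grip":0.094},{"tx":-0.008,"ty":0.1,"tz":0,"wx":0,"wy":0.1,"wz":0,"grip":0.094},{"tx":-0.016,"ty":0.1,"tz":0,"wx":0,"wy":0.1,"wz":0,"grip":0.094},{"tx":-0.022,"ty":0.1,"tz":0,"wx":0,"wy":0.1,"wz":0,"grip":0.094},{"tx":-0.025,"ty":0.1,"tz":0,"wx":0,"wy":0.1,"wz":0,"grip":0.094},{"tx":-0.026,"ty":0.1,"tz":0,"wx":0,"wy":0.1,"wz":0,"grip":0.094}]';python3 -m crank '[{"tx":-0.0005,"ty":0,"tz":0,"wx":0,"wy":0,"wz":0,"grip":0.094},{"tx":-0.001,"ty":0,"tz":0,"wx":0,"wy":0,"wz":0,"grip":0.094}]';python3 -m crank '[{"tx":-0.0005,"ty":0,"tz":0,"wx":0,"wy":0,"wz":0,"grip":0.094},{"tx":-0.001,"ty":0,"tz":0,"wx":0,"wy":0,"wz":0,"grip":0.094}]'; python3 -c "
from h import *;st()"
```

```text
time: 22.75
tcp_pos: [0.5776, 0.04, 0.0158]
tcp_rot: [-0.014, -0.707, 0.707, 0.013]
contact_force: [-0.5, -0.2, -0.1]
opening: 1.0
time: 23.0
tcp_pos: [0.5779, 0.04, 0.0154]
tcp_rot: [0.013, 0.707, -0.707, -0.014]
contact_force: [0.6, 0.9, 0.3]
opening: 1.0
time: 23.25
tcp_pos: [0.5791, 0.0399, 0.0155]
tcp_rot: [0.013, 0.707, -0.707, -0.013]
contact_force: [-0.2, -0.1, -0.0]
opening: 1.002
t 23.25 tcp [0.5791 0.0399 0.0155] fix [-0.102  -0.0751] F [-0.2 -0.1 -0. ] op 1.002 q [-0.08  0.44  1.67  0.    1.03  1.53]
tool x,y,z cols in fixture yaw deg: x 180.04 z -89.96 ydown [-0.  0. -1.]
```

```bash
python3 -m crank '[{"tx":-0.0005,"ty":0,"tz":0,"wx":0,"wy":0,"wz":0,"grip":0.094},{"tx":-0.001,"ty":0,"tz":0,"wx":0,"wy":0,"wz":0,"grip":0.094}]';python3 -m crank '[{"tx":-0.0005,"ty":0,"tz":0,"wx":0,"wy":0,"wz":0,"grip":0.094},{"tx":-0.001,"ty":0,"tz":0,"wx":0,"wy":0,"wz":0,"grip":0.094}]';python3 -m crank '[{"tx":-0.0005,"ty":0,"tz":0,"wx":0,"wy":0,"wz":0,"grip":0.094},{"tx":-0.001,"ty":0,"tz":0,"wx":0,"wy":0,"wz":0,"grip":0.094}]'; python3 -c "
from h import *;st()"
```

```text
time: 23.5
tcp_pos: [0.5802, 0.0399, 0.0155]
tcp_rot: [0.013, 0.707, -0.707, -0.013]
contact_force: [-0.1, -0.5, 1.1]
opening: 1.002
time: 23.75
tcp_pos: [0.581, 0.0399, 0.0154]
tcp_rot: [0.013, 0.707, -0.707, -0.014]
contact_force: [-1.0, -0.7, 2.1]
opening: 0.999
time: 24.0
tcp_pos: [0.581, 0.0399, 0.0153]
tcp_rot: [0.012, 0.707, -0.707, -0.014]
contact_force: [-4.2, 0.2, 3.1]
opening: 0.997
t 24.0 tcp [0.581  0.0399 0.0153] fix [-0.1002 -0.075 ] F [-4.2  0.2  3.1] op 0.997 q [-0.08  0.44  1.66 -0.    1.04  1.53]
tool x,y,z cols in fixture yaw deg: x 180.06 z -89.94 ydown [-0.003  0.    -1.   ]
```

```bash
python3 -m crank '[{"tx":-0.001,"ty":0,"tz":0,"wx":0,"wy":0,"wz":0,"grip":0.094},{"tx":-0.002,"ty":0,"tz":0,"wx":0,"wy":0,"wz":0,"grip":0.094}]';python3 -m crank '[{"tx":-0.001,"ty":0,"tz":0,"wx":0,"wy":0,"wz":0,"grip":0.094},{"tx":-0.002,"ty":0,"tz":0,"wx":0,"wy":0,"wz":0,"grip":0.094},{"tx":-0.002,"ty":0,"tz":0,"wx":0,"wy":0,"wz":0,"grip":0.094}]'; python3 -c "
from h import *;st()
im=get_image('wrist');cv2.imwrite('pics/w12.png',im[:,:,::-1])"
```

```text
time: 24.25
tcp_pos: [0.5814, 0.04, 0.0151]
tcp_rot: [0.011, 0.707, -0.707, -0.016]
contact_force: [-9.5, -0.5, 6.5]
opening: 1.002
time: 24.62
tcp_pos: [0.5813, 0.04, 0.0147]
tcp_rot: [0.009, 0.707, -0.707, -0.017]
contact_force: [-11.8, -0.7, 9.5]
opening: 1.003
t 24.62 tcp [0.5813 0.04   0.0147] fix [-0.0999 -0.0749] F [-11.8  -0.7   9.5] op 1.003 q [-0.08  0.45  1.66 -0.    1.05  1.53]
tool x,y,z cols in fixture yaw deg: x 180.08 z -89.92 ydown [-0.011  0.    -1.   ]
```

View pics/w12.png

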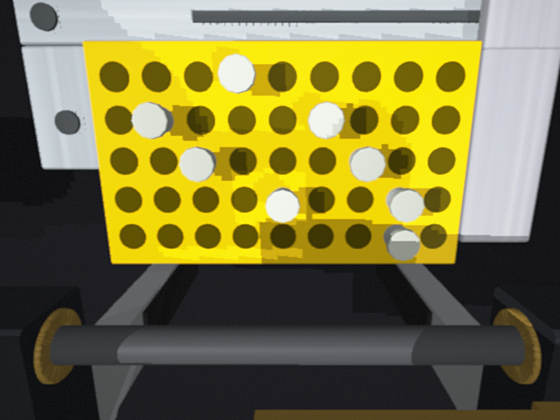

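The rack is hard on the fence: it held at 12 N without moving more than 0.3 mm. Now I'll retreat and re-seat the jaw.

```bash
python3 -m crank '[{"tx":0.008,"ty":0,"tz":0,"wx":0,"wy":0,"wz":0,"grip":0.094},{"tx":0.02,"ty":-0.01,"tz":0,"wx":0,"wy":0,"wz":0,"grip":0.094},{"tx":0.025,"ty":-0.05,"tz":0,"wx":0,"wy":0,"wz":0,"grip":0.094},{"tx":0.025,"ty":-0.1,"tz":0,"wx":0,"wy":0,"wz":0,"grip":0.06},{"tx":0.025,"ty":-0.1,"tz":0.03,"wx":0,"wy":-10,"wz":0,"grip":0.03},{"tx":0.02,"ty":-0.1,"tz":0.06,"wx":0,"wy":-20,"wz":0,"grip":0.03},{"tx":0.01,"ty":-0.1,"tz":0.09,"wx":0,"wy":-30,"wz":0,"grip":0.03},{"tx":0,"ty":-0.1,"tz":0.12,"wx":0,"wy":-40,"wz":0,"grip":0.03},{"tx":-0.01,"ty":-0.1,"tz":0.14,"wx":0,"wy":-50,"wz":0,"grip":0.03},{"tx":-0.02,"ty":-0.1,"tz":0.14,"wx":0,"wy":-60,"wz":0,"grip":0.03},{"tx":-0.03,"ty":-0.1,"tz":0.14,"wx":0,"wy":-70,"wz":0,"grip":0.03},{"tx":-0.045,"ty":-0.1,"tz":0.14,"wx":0,"wy":-80,"wz":0,"grip":0.03},{"tx":-0.055,"ty":-0.1,"tz":0.14,"wx":0,"wy":-90,"wz":0,"grip":0.03},{"tx":-0.055,"ty":-0.1,"tz":0.14,"wx":0,"wy":-90,"wz":0,"grip":0.03},{"tx":-0.055,"ty":-0.1,"tz":0.14,"wx":0,"wy":-90,"wz":0,"grip":0.03}]'; python3 -c "
from h import *;go(-.041,-.215,.015,0.13)"
```

```text
time: 26.55
tcp_pos: [0.6355, -0.1023, 0.1158]
tcp_rot: [0.49, -0.51, 0.51, -0.49]
contact_force: [0.2, 0.2, 0.8]
opening: 0.321
t 26.55 tcp [ 0.6355 -0.1023  0.1158] fix [-0.0402 -0.215 ] F [0.2 0.2 0.8] op 0.321 q [-0.29  0.43  1.45  0.    1.27 -0.25]
tool x,y,z cols in fixture yaw deg: x -90.11 z -0.11 ydown [ 0. -0. -1.]
shift tool mm [  0.  100.8  -0.8]
wy -0.24
```

Jaw contact is expected at TCP y_f = -0.1875, 27 mm ahead.

```bash
python3 -m crank '[{"tx":0,"ty":0.03,"tz":0,"wx":0,"wy":-0.2,"wz":0,"grip":0.03},{"tx":0,"ty":0.06,"tz":0,"wx":0,"wy":-0.2,"wz":0,"grip":0.03},{"tx":0,"ty":0.085,"tz":0,"wx":0,"wy":-0.2,"wz":0,"grip":0.03},{"tx":0,"ty":0.1,"tz":0,"wx":0,"wy":-0.2,"wz":0,"grip":0.03},{"tx":-0.007,"ty":0.1,"tz":0,"wx":0,"wy":-0.2,"wz":0,"grip":0.03},{"tx":-0.014,"ty":0.1,"tz":0,"wx":0,"wy":-0.2,"wz":0,"grip":0.03},{"tx":-0.02,"ty":0.1,"tz":0,"wx":0,"wy":-0.2,"wz":0,"grip":0.03},{"tx":-0.024,"ty":0.1,"tz":0,"wx":0,"wy":-0.2,"wz":0,"grip":0.03},{"tx":-0.026,"ty":0.1,"tz":0,"wx":0,"wy":-0.2,"wz":0,"grip":0.03},{"tx":-0.027,"ty":0.1,"tz":0,"wx":0,"wy":-0.2,"wz":0,"grip":0.03}]'; python3 -m crank '[{"tx":-0.0005,"ty":0,"tz":0,"wx":0,"wy":0,"wz":0,"grip":0.03},{"tx":-0.001,"ty":0,"tz":0,"wx":0,"wy":0,"wz":0,"grip":0.03}]';python3 -m crank '[{"tx":-0.0005,"ty":0,"tz":0,"wx":0,"wy":0,"wz":0,"grip":0.03},{"tx":-0.001,"ty":0,"tz":0,"wx":0,"wy":0,"wz":0,"grip":0.03}]';  python3 -c "
from h import *;st()"
```

```text
time: 27.8
tcp_pos: [0.6369, -0.0753, 0.0156]
tcp_rot: [0.491, -0.508, 0.509, -0.491]
contact_force: [0.5, -0.1, 0.4]
opening: 0.319
time: 28.05
tcp_pos: [0.6368, -0.0749, 0.0154]
tcp_rot: [0.491, -0.508, 0.509, -0.491]
contact_force: [-1.1, -1.7, 1.0]
opening: 0.322
time: 28.3
tcp_pos: [0.6368, -0.0749, 0.0155]
tcp_rot: [0.492, -0.508, 0.509, -0.491]
contact_force: [-0.8, -6.3, -0.5]
opening: 0.317
t 28.3 tcp [ 0.6368 -0.0749  0.0155] fix [-0.04   -0.1875] F [-0.8 -6.3 -0.5] op 0.317 q [-0.25  0.55  1.51 -0.    1.09 -0.21]
tool x,y,z cols in fixture yaw deg: x -89.78 z 0.22 ydown [-0.    -0.002 -1.   ]
```

```bash
python3 -m crank '[{"tx":-0.001,"ty":0,"tz":0,"wx":0,"wy":0,"wz":0,"grip":0.03},{"tx":-0.002,"ty":0,"tz":0,"wx":0,"wy":0,"wz":0,"grip":0.03},{"tx":-0.002,"ty":0,"tz":0,"wx":0,"wy":0,"wz":0,"grip":0.03}]'; python3 -m crank '[{"tx":0.006,"ty":0,"tz":0,"wx":0,"wy":0,"wz":0,"grip":0.03},{"tx":0.02,"ty":0,"tz":0,"wx":0,"wy":0,"wz":0,"grip":0.03},{"tx":0.03,"ty":-0.05,"tz":0,"wx":0,"wy":0,"wz":0,"grip":0.03},{"tx":0.03,"ty":-0.1,"tz":0,"wx":0,"wy":0,"wz":0,"grip":0.03},{"tx":0.0,"ty":-0.15,"tz":0,"wx":0,"wy":0,"wz":0,"grip":0.03},{"tx":-0.03,"ty":-0.19,"tz":0,"wx":0,"wy":0,"wz":0,"grip":0.03},{"tx":-0.05,"ty":-0.2,"tz":0,"wx":0,"wy":0,"wz":0,"grip":0.03},{"tx":-0.05,"ty":-0.2,"tz":0,"wx":0,"wy":0,"wz":0,"grip":0.03},{"tx":-0.05,"ty":-0.2,"tz":0,"wx":0,"wy":0,"wz":0,"grip":0.03}]'
python3 - <<'E'
from h import *
st()
im=get_image('wrist');cv2.imwrite('pics/w13.png',im[:,:,::-1])
c=cv2.resize(im[0:250,220:400],None,fx=3,fy=2.4,interpolation=cv2.INTER_CUBIC);cv2.imwrite('pics/w13c.png',c[:,:,::-1])
im=get_image('top');cv2.imwrite('pics/t13.png',im[:,:,::-1])
im=get_image('side');cv2.imwrite('pics/s13.png',im[:,:,::-1])
E
```

```text
time: 28.68
tcp_pos: [0.6368, -0.0749, 0.0155]
tcp_rot: [0.493, -0.507, 0.51, -0.49]
contact_force: [-0.5, -9.0, -0.5]
opening: 0.319
time: 29.8
tcp_pos: [0.6372, -0.0218, 0.2125]
tcp_rot: [-0.492, 0.51, -0.507, 0.49]
contact_force: [0.4, 0.1, -0.6]
opening: 0.32
t 29.8 tcp [ 0.6372 -0.0218  0.2125] fix [-0.0417 -0.1345] F [ 0.4  0.1 -0.6] op 0.32 q [-0.17  0.34  1.36 -0.    1.45 -0.13]
tool x,y,z cols in fixture yaw deg: x -89.78 z 0.22 ydown [-0.005  0.    -1.   ]
```

View pics/w13c.png

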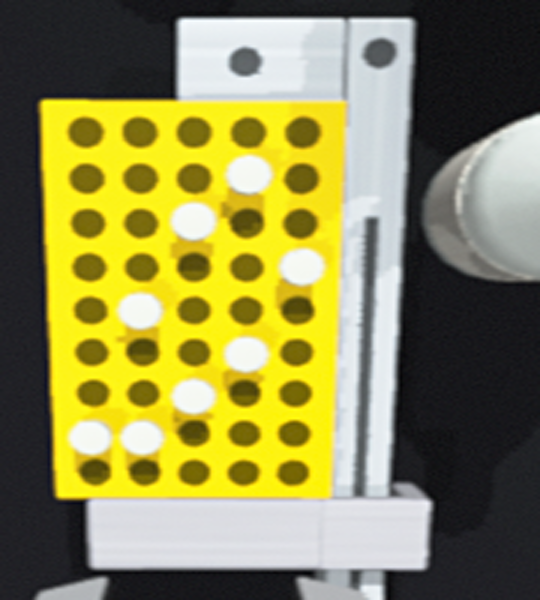

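View pics/s13.png

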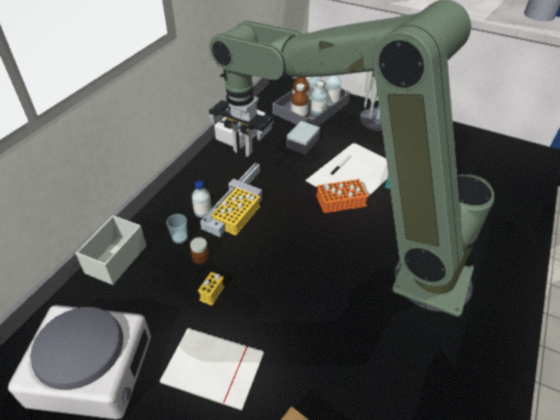

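The rack sits square between stop, fence and jaw with no visible gaps. In the side view the small rack (211,288), jar (199,250), bottle (201,200), beaker (178,228), tip box (303,137) and marker (341,163) are all where they began. The arm is about 150 mm above everything, so I'll hand in.

```bash
python3 -c "
from rig import ticket
print(ticket.hand_in())"
```

```text
the job is handed in; nothing more can be done
None
```

The rack is in the fixture, against both the back fence and the end stop, with the jaw pushed up against its other end. I handed the job in at about 30 s of the 64 s allowed, with the fingers raised well clear of everything; no verdict was reported.

**How it was done:** I pushed the rack's long side to the fence with the fingers open, then pushed its end to the stop, then pushed the jaw up to it. After a look from above I pressed the long side against the fence again and re-pushed the jaw.

**Contact checks:**
- **Fence:** held solid at 12 N; the rack gave about 0.3 mm during this last press.
- **End stop:** held solid at 6 N.
- **Jaw:** stopped in the same place on both pushes, to about 0.1 mm, at 9 N.

**Picture checks:**
- **Squareness:** measured before the last pushes, the rack's far edge was within about 0.25° of the fence.
- **Bystanders:** in the last side picture the six bystanders and the orange rack were where they started. The arm hid the turquoise rack there, but nothing went near it.

**One disagreement:** the picture taken before the last fence press put the rack's far edge about 1 mm off the fence. That is within the 2 mm camera calibration, and it is why I pressed it again. I did not re-measure that gap afterwards; I relied on the contact force and on the final picture showing no gap.

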